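# Run a batch of delicate lens modules through the shuttle tester

### The arm

A 6-joint arm with a two-finger parallel gripper is mounted at the origin on the work surface. World frame = base frame: x ahead of the robot, y to its left, z up, the work surface at z = 0. Lengths are in mm, angles in degrees, forces in N, time in s.
With the tool pointing down it reaches from about 350 to 850 mm from the base axis. Payload 8.1 kg.
Tool frame: the origin (TCP) lies on the centre line of the jaws, within the pads' length; the fingertips stand 14 mm ahead of it and the grasp point (between the pads) lies 5 mm behind it; z points along the fingers, y is the line along which they close (so a half turn about z gives the same grasp; the last joint's range is limited). The gripper opens to 85 mm and grips with 20 to 120 N. Pads are 22 mm wide; open, the fingers measure 114 mm over their backs; the gripper's body (76 mm by 85 mm) begins 54 mm behind the grasp point. The pads swing forward as they close: fully open they stand 13 mm farther back than shut.
Start: joints at [-4.893, 7.471, 85.268, -0, 87.261, -4.893], TCP at [600.005, 0.022, 245.292] pointing down, gripper open.
Joint ranges: [-169.43, 169.43], [-51.17, 129.36], [1.28, 143.12], [-76.62, 256.62], [0, 156.53], [-152.29, 152.29]. Speed limits (degrees/s): [136.94, 136.94, 159.86, 180, 180, 180].

### API

Orientations are given as [roll, pitch, yaw] about the fixed x, y, z axes, in that order (R = Rz(yaw) Ry(pitch) Rx(roll)).
In Python, from bench import sense, snapshot, camera_info, hand_in gives the robot as it stands. The module is installed in compiled form; this text tells all that it offers.
- The arm moves only by the tool apply_moves, never from a script. Its argument "deltas" is a list of rows, each a list of 7 numbers: the shift along the tool's x, y, z scaled (see below), then the turn, a rotation vector about the tool's x, y, z scaled (see below), then the opening, from 0 (shut) to 1 (fully open). In form: [[dx, dy, dz, ax, ay, az, claw], ...]. A call has 1 to 8 rows; each row shifts and turns the commanded pose from where the row before left it, along the tool's axes as they then stand; what a row does not reach is not made up. The controller multiplies each number of a shift by 0.03 m and each number of a turn by 0.08 rad. A row lasts 1/8 s, in which the tool goes at most 62.5 mm and 10.7 degrees, less where a joint would pass 70% of its speed; a pose out of reach is approached as far as the arm can. A call with a number of a shift or a turn outside -1 to 1 is refused whole. A call with a gripper value outside its range is refused whole. The fingers move at their own pace and stop on an object; "grip_force" is the grip in N (left out, the last holds). Time passes only in rows, so rows that do not move let the fingers close. It gives the time, the measured TCP pose, the force, the opening and the grip force at its end, in the units of the state.
- sense(): the state, without advancing time (a new reading comes with each control period).
- snapshot(name): name is "scene" or "side" or "wrist"; returns the picture (400x640x3 uint8, red, green, blue); there is no depth.
- camera_info(name): a dict with "vertical_fov" (degrees; the focal length in pixels is half the picture's height over the tangent of half this angle, whatever the lens; pixels are square), "cx", "cy" (the principal point, pixels), "origin" and "rotation" of the camera in the world; the wrist camera has in their place "tool_from_camera" (4x4, takes a point from camera to tool coordinates, whose origin is the TCP and whose axes are the flange's). Camera axes: x right, y up, looking along -z (the intrinsics and any distortion apply to the point x, -y, -z); pixel columns grow to the right and rows downward; lengths in mm; the calibration is good to about 2 mm. The wrist camera is an equidistant fisheye: a pixel r from the principal point sees the ray r / f radians off the axis. A picture is of the moment at which its call begins: read the wrist's pose just before it. camera_info takes no time and is no camera call.
- hand_in(): hands the job in; it is judged then, once.
The state is a dict: "time": time; "joint_pos": joint angles; "qd": joint speeds; "joint_efforts": joint torques, N m; "tool_pos": TCP position; "tcp_rot": TCP orientation; "ft_force": force on the tool from outside, world axes, zero at the start; "wrist_torque": the same for the moment, N m; "finger_gap": finger opening in mm; "grip_force": force on a finger pad.
Only numpy, scipy, OpenCV 4.12 (cv2) and the standard library are available. Lean on these libraries where they do the work, as an engineer would, in place of code of your own. Each camera call takes 0.05 s, during which the arm holds its last target. There are 200 camera calls.

### The job

Test this batch of lens modules: draw the shuttle tester's carriage fully out by its orange grip, stand every module from the blue tray flat in a nest of its own on the carriage, then slide the loaded carriage in under the hood until its red pointer stands at the green flag, and leave it there for three seconds. Draw it fully out again, and stand all the modules upright in the yellow tray, leaving the empty carriage out for the next batch. The modules are delicate, so handle them gently: never squeeze or press one with more than 40 N, do not knock the tester's hood, and leave the other things on the bench where they are.

Things in the scene. Friction and masses are not known exactly. Their poses are not given: they have to be found in the camera images.
- M0: lens module, loose, 70-140 g; two to four of M0-M3 are present, all alike: white square housing 40 x 40 mm, 28 mm high, on top a black ring 32 mm across and a glass dome to 42 mm. Origin at the centre of its underside, z up, x and y along its sides; any way round will do. Delicate: at most 40 N from the robot, each finger counted alone (20-30 N holds it well); take it by the housing's flat sides.
- M1: lens module, loose, 70-140 g; two to four of M0-M3 are present, all alike: white square housing 40 x 40 mm, 28 mm high, on top a black ring 32 mm across and a glass dome to 42 mm. Origin at the centre of its underside, z up, x and y along its sides; any way round will do. Delicate: at most 40 N from the robot, each finger counted alone (20-30 N holds it well); take it by the housing's flat sides.
- M2: lens module, loose, 70-140 g; two to four of M0-M3 are present, all alike: white square housing 40 x 40 mm, 28 mm high, on top a black ring 32 mm across and a glass dome to 42 mm. Origin at the centre of its underside, z up, x and y along its sides; any way round will do. Delicate: at most 40 N from the robot, each finger counted alone (20-30 N holds it well); take it by the housing's flat sides.
- M3: lens module, loose, 70-140 g; two to four of M0-M3 are present, all alike: white square housing 40 x 40 mm, 28 mm high, on top a black ring 32 mm across and a glass dome to 42 mm. Origin at the centre of its underside, z up, x and y along its sides; any way round will do. Delicate: at most 40 N from the robot, each finger counted alone (20-30 N holds it well); take it by the housing's flat sides.
- carriage (a joint): travel of the tester's carriage in m: 0 is fully out (outer stop, on the handle's side), grows as it slides in under the hood along the tester's own +y, up to 0.285 (inner stop). It stays where it is left and takes about 2 N to move. Starts part-way in.
- grip (a point): the orange upright grip of the carriage, a 22 x 22 mm square post, sides along the tester's x and y, its top 14 mm above this point and free for 50 mm below this point; pinch it from above in either direction and slide along the tester's y. Moves with the carriage.
- nest0 (a point): centre of the floor of nest 0 of the carriage (0 nearest the grip, 3 nearest the hood, 49 mm apart along the tester's y), a 46 x 46 mm square inside black lips 3 mm thick and 5 mm high on a flat deck 112 mm wide; axes as the tester's. A seated module's origin is here, within 3 mm in x and y. Moves with the carriage; when that is fully out all nests are clear of the hood (nest 3 by 66 mm).
- nest1 (a point): centre of the floor of nest 1 of the carriage (0 nearest the grip, 3 nearest the hood, 49 mm apart along the tester's y), a 46 x 46 mm square inside black lips 3 mm thick and 5 mm high on a flat deck 112 mm wide; axes as the tester's. A seated module's origin is here, within 3 mm in x and y. Moves with the carriage; when that is fully out all nests are clear of the hood (nest 3 by 66 mm).
- nest2 (a point): centre of the floor of nest 2 of the carriage (0 nearest the grip, 3 nearest the hood, 49 mm apart along the tester's y), a 46 x 46 mm square inside black lips 3 mm thick and 5 mm high on a flat deck 112 mm wide; axes as the tester's. A seated module's origin is here, within 3 mm in x and y. Moves with the carriage; when that is fully out all nests are clear of the hood (nest 3 by 66 mm).
- nest3 (a point): centre of the floor of nest 3 of the carriage (0 nearest the grip, 3 nearest the hood, 49 mm apart along the tester's y), a 46 x 46 mm square inside black lips 3 mm thick and 5 mm high on a flat deck 112 mm wide; axes as the tester's. A seated module's origin is here, within 3 mm in x and y. Moves with the carriage; when that is fully out all nests are clear of the hood (nest 3 by 66 mm).
- pointer (a point): tip of the red pointer on the carriage, on its far side, 35 mm from the grip towards the hood; keeps outside the hood. Moves with the carriage; its axes are those of the tester.
- mark (a point): the middle of the green flag that is clamped to the tester's far edge (its plate is 4 mm thick along the tester's y, top 34 mm above the tester's base plate). The pointer stands at the flag when both have the same place along the tester's y. Where the flag is clamped varies; fixed during the run; its axes are those of the tester.
- tester: the shuttle tester, fixed: an aluminium base plate 130 x 660 mm, 16 mm thick, with two rails, long way along its y; the carriage runs on it, deck top 34.5 mm above the bench. Origin under the plate, 30 mm to +y of the plate's middle; x across the track (away from the robot), +y towards the hood, z up.
- hood: the hood over the inner end of the tester, fixed to it, same origin and axes as the tester: a white box 140 mm across x, from y = 5 to 255 mm, open at both ends, its roof from 87 to 113 mm above the bench, and a blue box on it (y = 125 to 245 mm) up to 160 mm. Modules pass under the roof. Do not knock it.
- blue_tray_floor (a point): centre of the inner floor of the blue tray (the untested modules stand in it at the start), 3 mm above the bench: a shallow fixed tray 115 mm (its x) by 285 mm (its y) outside, 107 x 277 mm inside, with a lip 5 mm above its floor. The two trays may change sides.
- yellow_tray_floor (a point): centre of the inner floor of the yellow tray (for the tested modules), 3 mm above the bench: a shallow fixed tray 115 mm (its x) by 285 mm (its y) outside, 107 x 277 mm inside, with a lip 5 mm above its floor. The two trays may change sides.
- tape: bystander: a yellow roll of tape lying flat, 64 mm across, 18 mm high, between the trays; loose, leave it alone. Origin at the middle of its underside.
- cleaner: bystander: a clear bottle, 52 mm across, 130 mm high, beyond the tester; loose, leave it alone. Origin at the middle of its underside.
- driver: bystander: a red screwdriver lying to the left of the tester; loose, leave it alone. Origin at the middle of its underside.
- red_bin: bystander: an open red parts bin 110 x 90 x 55 mm, beyond the tester; loose, leave it alone. Origin at the middle of its underside.
- meter: bystander: a yellow multimeter lying to the right of the tester, 150 x 75 x 34 mm; loose, leave it alone. Origin at the middle of its underside.
- swab_cup: bystander: a white cup, 66 mm across, 75 mm high, beyond the tester; loose, leave it alone. Origin at the middle of its underside.
- wrench: bystander: a steel wrench lying beyond the tester; loose, leave it alone. Origin at the middle of its underside.
Things that resemble listed ones, but are neither listed nor needed, are in the scene too. Leave any purple or turquoise look-alike of the M3 alone. What is shaped like the M0 but purple is not meant.

How it is judged:
By the outcome, as a careful person would: the job done as asked, in the order asked, and still so for the second after the job is handed in, with the robot touching nothing.
Of M0, M1, M2, M3 only 2 to 4 are there at a start; the rules pass over those that are not, and their reading is None.
At some moment in a run one of M0, M1, M2, M3 may be knocked a few centimetres aside while the robot is not near it.
It also fails if it takes over 210 s, if anything falls off the work surface, if the arm or the gripper's body presses on something with over 40 N, if the wrist force passes 120 N, or if a joint passes its speed limit or range.

## Working session

There is one attempt and no reset: what is moved stays moved. The work goes in short steps, Python scripts to look and compute and a tool call to move; the robot and the scene stay as the last step left them, time stands still between calls to the robot, and variables do not carry over. Pictures are saved under pics/ and viewed, at most 14 in all, crops included, and the job is handed in when it is done.

Besides the shell and the picture viewer there is one more tool, called after "Emit:" as name([rows], argument=value, ...), one row to a line, values as JSON. apply_moves: Moves the arm, as the interface text tells. Its arguments: {"type":"object","properties":{"deltas":{"type":"array"},"grip_force":{"type":"number"}},"required":["deltas"]}

```bash
mkdir -p pics; ls
cat > h.py <<'E'
import numpy as np,cv2
from bench import sense,snapshot,camera_info
def save(n,im): cv2.imwrite('pics/'+n+'.png',im[:,:,::-1])
E
python3 - <<'E'
from h import *
for n in('scene','side','wrist'):
    s=sense(); im=snapshot(n); np.save(n+'0.npy',im); save(n+'0',im)
    print(n,camera_info(n))
print(s)
E
```

```text
pics
scene {'vertical_fov': 55.679093212735104, 'cx': 323.9121538549569, 'cy': 198.98671929274602, 'origin': array([ 996.08532955, -334.47926434, 1046.81958817]), 'rotation': array([30.70460975, -0.13556456, 55.29105853])}
side {'vertical_fov': 43.966446767545314, 'cx': 314.733841276281, 'cy': 204.219414918786, 'origin': array([ -352.24194069, -1078.54354764,   854.92844903]), 'rotation': array([ 60.59731515,  -1.40793123, -38.15958499])}
wrist {'vertical_fov': 65.70646984690485, 'cx': 321.1314103806308, 'cy': 199.072178340398, 'tool_from_camera': array([[ 4.60023898e-04,  9.54294450e-01,  2.98867681e-01,
         7.51613908e+01],
       [ 9.99999694e-01, -6.28030032e-04,  4.66098630e-04,
        -3.46825946e-01],
       [ 6.32493215e-04,  2.98867375e-01, -9.54294447e-01,
        -1.27971991e+02],
       [ 0.00000000e+00,  0.00000000e+00,  0.00000000e+00,
         1.00000000e+00]])}
{'time': 0.1, 'joint_pos': array([-4.89239076e+00,  7.51091491e+00,  8.53229888e+01, -1.03032835e-03,
        8.72602701e+01, -4.89245875e+00]), 'qd': array([-0.05280516, -0.08873542, -0.0666706 , -0.04987006,  0.01946883,
        0.02482143]), 'joint_efforts': array([ 1.52257860e-03, -5.70947063e+01, -5.01941299e+01, -1.80579236e-04,
        8.16394575e-03,  5.26326357e-05]), 'tool_pos': array([5.99537685e+02, 6.25944629e-02, 2.44348390e+02]), 'tcp_rot': array([-1.79906082e+02, -7.00636474e-03,  9.00001123e+01]), 'ft_force': array([ 0.50130517,  0.00274977, -0.11024698]), 'wrist_torque': array([ 0.03477024, -0.00644551, -0.00458213]), 'grip_force': 0.0, 'finger_gap': 85.37656162775107}
```

View pics/scene0.png

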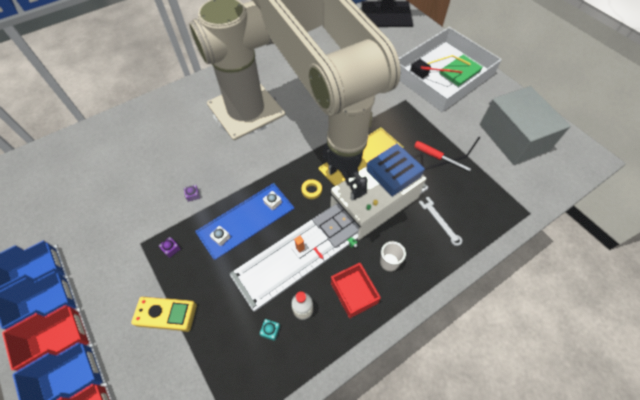

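View pics/side0.png

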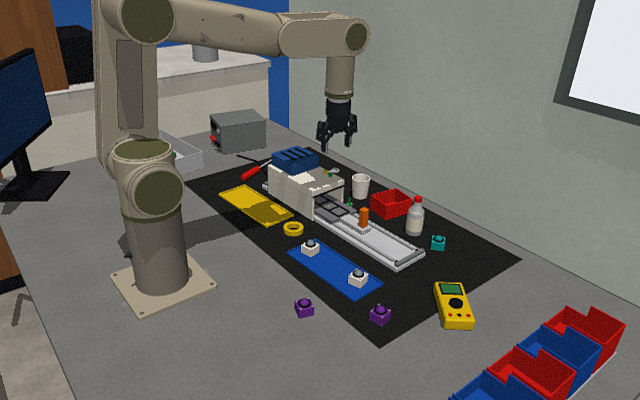

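View pics/wrist0.png

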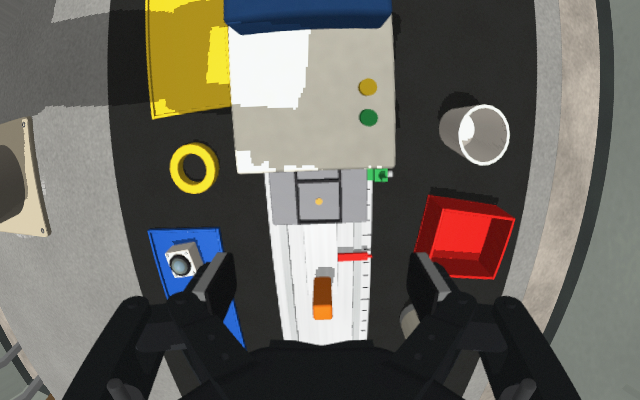

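Two white modules stand in the blue tray: scene (219,236) and (271,199), side (311,247) and (358,279). The purple look-alikes (scene (192,192), (168,246)) and the turquoise one (269,329) are off the tray and not meant. In the wrist view the grip is near (322,298), the pointer (355,257) and the flag (378,175).

```bash
cat >> h.py <<'E'
from scipy.spatial.transform import Rotation as Ro
def pose(s):
    T=np.eye(4);T[:3,:3]=Ro.from_euler('xyz',s['tcp_rot'],degrees=True).as_matrix();T[:3,3]=s['tool_pos'];return T
def ray(name,px,s=None):
    c=camera_info(name);f=200/np.tan(np.radians(c['vertical_fov']/2))
    px=np.atleast_2d(px).astype(float);u=(px[:,0]-c['cx'])/f;v=(px[:,1]-c['cy'])/f
    if name=='wrist':
        r=np.hypot(u,v)+1e-12;k=np.sin(r)/r
        d=np.c_[u*k,-v*k,-np.cos(r)];T=pose(s)@c['tool_from_camera'];return T[:3,3],d@T[:3,:3].T
    d=np.c_[u,-v,-np.ones_like(u)]
    return c['origin'],d@Ro.from_euler('xyz',c['rotation'],degrees=True).as_matrix().T
def onz(name,px,z,s=None):
    o,d=ray(name,px,s);return (o+d*((z-o[2])/d[:,2])[:,None])
def blobs(im,lo,hi,amin=15,box=None):
    m=cv2.inRange(cv2.cvtColor(im,cv2.COLOR_RGB2HSV),np.array(lo),np.array(hi))
    if box: 
        k=np.zeros_like(m);x0,y0,x1,y1=box;k[y0:y1,x0:x1]=255;m&=k
    n,l,st,c=cv2.connectedComponentsWithStats(m)
    return [(st[i][:5].tolist(),c[i].round(1).tolist(),np.argwhere(l==i)[:,::-1]) for i in range(1,n) if st[i][4]>=amin]
COL=dict(orange=((8,180,90),(17,255,255)),green=((55,120,40),(80,255,255)),red=((0,180,100),(6,255,255)),blue=((100,150,50),(125,255,255)),yellow=((22,150,60),(34,255,255)),white=((0,0,130),(180,50,255)),dark=((0,0,0),(180,255,60)))
E
python3 - <<'E'
from h import *
s=sense()
for n in('scene','wrist','side'):
    im=np.load(n+'0.npy')
    for k in('orange','green','red','blue','yellow'):
        for b in blobs(im,*COL[k],amin=30): 
            h=cv2.boxPoints(cv2.minAreaRect(b[2].astype(np.float32))).round(0).tolist() if k in('blue','yellow','orange') and b[0][4]>150 else ''
            print(n,k,b[0],b[1],h)
im=np.load('scene0.npy');save('sc_crop',cv2.resize(im[150:320,120:440],None,fx=2.5,fy=2.5,interpolation=cv2.INTER_CUBIC))
E
```

```text
scene green [442, 56, 39, 29, 453] [461.6, 70.9] 
scene red [332, 265, 47, 50, 285] [356.8, 285.5] 
scene red [13, 308, 62, 61, 472] [42.6, 339.9] 
scene red [12, 323, 15, 11, 30] [19.0, 327.5] 
scene red [23, 325, 9, 11, 31] [27.2, 330.3] 
scene red [84, 387, 12, 13, 51] [90.4, 393.8] 
scene blue [0, 0, 16, 18, 193] [6.7, 7.7] [[-0.0, 0.0], [15.0, 0.0], [15.0, 17.0], [0.0, 17.0]]
scene blue [18, 0, 36, 10, 161] [32.1, 3.2] [[18.0, 0.0], [53.0, 0.0], [53.0, 9.0], [18.0, 9.0]]
scene blue [196, 184, 98, 74, 2446] [244.6, 220.7] [[196.0, 231.0], [276.0, 180.0], [294.0, 208.0], [214.0, 260.0]]
scene blue [0, 242, 75, 86, 4192] [29.0, 283.7] [[-20.0, 257.0], [52.0, 235.0], [74.0, 306.0], [2.0, 328.0]]
scene blue [14, 344, 87, 56, 3014] [55.7, 375.5] [[9.0, 368.0], [87.0, 341.0], [102.0, 384.0], [24.0, 411.0]]
scene yellow [326, 170, 18, 14, 107] [335.0, 177.3] 
scene yellow [182, 302, 12, 28, 55] [189.1, 317.4] 
wrist orange [313, 278, 19, 41, 708] [322.3, 298.5] [[313.0, 278.0], [331.0, 278.0], [331.0, 318.0], [313.0, 318.0]]
wrist green [360, 110, 18, 16, 222] [368.1, 117.1] 
wrist gree
[... 1857 characters left out ...]
9.0]]
side blue [286, 238, 98, 64, 2139] [334.7, 270.5] [[283.0, 256.0], [302.0, 228.0], [384.0, 282.0], [366.0, 310.0]]
side blue [517, 325, 85, 74, 2367] [565.3, 350.8] [[516.0, 344.0], [560.0, 302.0], [611.0, 357.0], [567.0, 398.0]]
side blue [448, 370, 98, 30, 1567] [495.2, 389.6] [[448.0, 399.0], [448.0, 370.0], [545.0, 370.0], [545.0, 399.0]]
side yellow [218, 184, 76, 44, 1532] [255.8, 205.2] [[217.0, 196.0], [231.0, 174.0], [294.0, 214.0], [280.0, 236.0]]
side yellow [283, 221, 21, 16, 265] [292.9, 228.3] [[283.0, 221.0], [303.0, 221.0], [303.0, 236.0], [283.0, 236.0]]
side yellow [433, 281, 42, 49, 1138] [453.3, 308.7] [[430.0, 283.0], [461.0, 274.0], [477.0, 328.0], [446.0, 337.0]]
```

View pics/sc_crop.png

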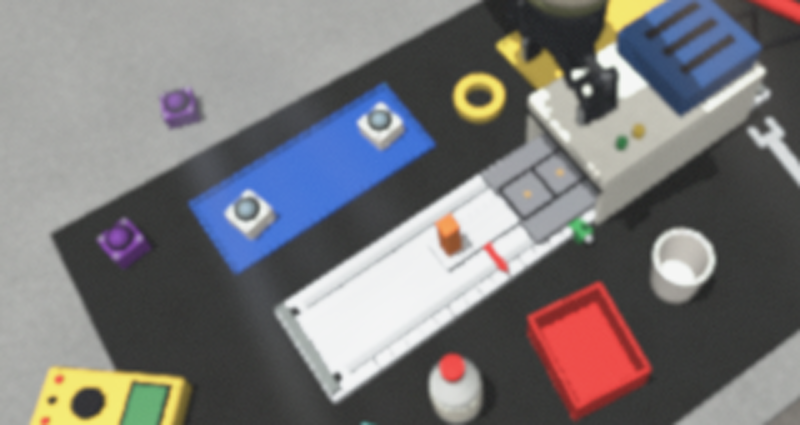

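Crop confirms exactly two white modules on the blue tray, at crop (250,212) and (380,124); the purple ones are outside it.

Run:
```python
from h import *
s=sense()
w=np.load('wrist0.npy');b=[b for b in blobs(w,*COL['orange'])][0]
for r in range(276,322,2): print(r,[tuple(w[r,c]) [0] for c in range(308,336,2)])
sd=np.load('side0.npy')
def tri(a,pa,b,pb):
    o1,d1=ray(a,pa,s);o2,d2=ray(b,pb,s);d1=d1[0]/np.linalg.norm(d1);d2=d2[0]/np.linalg.norm(d2)
    t=np.linalg.lstsq(np.c_[d1,-d2],o2-o1,rcond=None)[0];p,q=o1+d1*t[0],o2+d2*t[1];return ((p+q)/2).round(1),np.linalg.norm(p-q).round(1)
print('grip top?',tri('wrist',[322.3,310],'side',[363.5,208]))
print('flag',tri('wrist',[377.6,174.8],'side',[349.1,201.9]))
for z in (60,90,100): print(z,onz('wrist',[[322.3,310],[313,318],[331,318]],z,s).round(1).tolist())
# modules: dark ring/white in scene on tray
sc=np.load('scene0.npy')
for n,im,box in(('scene',sc,(200,180,292,258)),('side',sd,(288,235,382,300))):
    for q in blobs(im,(0,0,90),(180,60,255),20,box): print(n,q[:2], onz(n,[q[1]],28,s).round(1).tolist())
# blue tray hull corners
for n,im,box in(('scene',sc,(190,178,300,262)),('side',sd,(280,235,386,304))):
    q=max(blobs(im,*COL['blue'],30,box),key=lambda q:q[0][4])
    r=cv2.approxPolyDP(cv2.convexHull(q[2].astype(np.int32)),6,True)[:,0]; print(n,r.tolist(),onz(n,r,5,s).round(0).tolist())
q=max(blobs(sd,*COL['yellow'],30,(210,175,300,236)),key=lambda q:q[0][4])
r=cv2.approxPolyDP(cv2.convexHull(q[2].astype(np.int32)),5,True)[:,0]; print('yel',r.tolist(),onz('side',r,5,s).round(0).tolist())
# base plate right edge & pointer
q=[q for q in blobs(w,*COL['red']) if q[0][0]<400][0]; print('pointer',onz('wrist',[[371,257],[338,257]],36,s).round(1))
print('hood front',onz('wrist',[[236,172],[394,164]],113,s).round(1).tolist())
print('plate right edge?',onz('wrist',[[373,200],[371,257],[367,344]],16,s).round(1).tolist())
g=cv2.cvtColor(w,cv2.COLOR_RGB2GRAY); print('rowedge',[ (r,g[r,262:290:2].tolist(),g[r,364:378:2].tolist()) for r in (190,215,260,330)])
```

```text
276 [np.uint8(244), np.uint8(242), np.uint8(240), np.uint8(244), np.uint8(140), np.uint8(140), np.uint8(134), np.uint8(134), np.uint8(136), np.uint8(140), np.uint8(144), np.uint8(151), np.uint8(151), np.uint8(188)]
278 [np.uint8(244), np.uint8(243), np.uint8(240), np.uint8(180), np.uint8(123), np.uint8(123), np.uint8(124), np.uint8(123), np.uint8(123), np.uint8(123), np.uint8(123), np.uint8(123), np.uint8(152), np.uint8(242)]
280 [np.uint8(245), np.uint8(243), np.uint8(240), np.uint8(135), np.uint8(124), np.uint8(123), np.uint8(124), np.uint8(123), np.uint8(124), np.uint8(123), np.uint8(123), np.uint8(116), np.uint8(152), np.uint8(242)]
282 [np.uint8(244), np.uint8(242), np.uint8(240), np.uint8(135), np.uint8(123), np.uint8(124), np.uint8(122), np.uint8(123), np.uint8(123), np.uint8(123), np.uint8(121), np.uint8(119), np.uint8(159), np.uint8(241)]
284 [np.uint8(242), np.uint8(243), np.uint8(239), np.uint8(136), np.uint8(123), np.uint8(123), np.uint8(123), np.uint8(124), np.uint8(124), np.uint8(124), np.uint8(124), np.uint8(119), np.uint8(224), np.uint8(241)]
286 [np.uint8(241), np.ui
[... 5247 characters left out ...]
[377.0, 69.0, 5.0], [360.0, 356.0, 5.0], [479.0, 368.0, 5.0]]
pointer [[ 660.4 -105.    36. ]
 [ 619.5 -104.5   36. ]]
hood front [[524.1, 18.8, 113.0], [662.0, 25.9, 113.0]]
plate right edge? [[661.9, -37.5, 16.0], [664.0, -115.7, 16.0], [670.5, -273.5, 16.0]]
rowedge [(190, [42, 45, 217, 240, 157, 167, 170, 169, 169, 169, 168, 167, 168, 168], [166, 156, 242, 236, 153, 45, 43]), (215, [44, 44, 45, 178, 240, 174, 171, 169, 169, 168, 169, 170, 168, 169], [166, 167, 240, 230, 99, 45, 44]), (260, [45, 44, 44, 47, 47, 99, 235, 240, 242, 241, 228, 221, 221, 223], [193, 197, 238, 184, 44, 42, 43]), (330, [43, 43, 43, 44, 45, 43, 45, 43, 44, 44, 143, 235, 238, 237], [147, 225, 67, 44, 43, 45, 44])]
```

Grip top ≈ (600,-138,98), matching 34.5+64 mm; the tester is turned by about +2.3° and the two modules are near (411,-124) and (428,-313). I'll move over the grip and look straight down.

Emit:
apply_moves([
  [-0.9, 0, 0.3, 0, 0, 0, 1],
  [-0.9, 0, 0.3, 0, 0, 0, 1],
  [-0.9, 0, 0.3, 0, 0, 0, 1],
  [-0.9, 0, 0.3, 0, 0, 0, 1],
  [-0.9, 0, 0.2, 0, 0, 0, 1],
  [-0.1, 0, 0, 0, 0, -0.5, 1],
  [0, 0, 0, 0, 0, 0, 1],
  [0, 0, 0, 0, 0, 0, 1],
])

```text
time: 1.15
tool_pos: [600.0, -137.6, 203.2]
tcp_rot: [-180.0, -0.0, 92.3]
ft_force: [-1.1, 0.7, -0.2]
finger_gap: 85.2
grip_force: 0.0
```

Run:
```python
from h import *
s=sense();im=snapshot('wrist');save('w1',im);np.save('w1.npy',im);print(s['tool_pos'].round(1),s['tcp_rot'].round(2))
for k in('orange','green','red'):
    for b in blobs(im,*COL[k],amin=30): print(k,b[0],b[1])
b=blobs(im,(9,180,200),(17,255,255),60)[0]; print(b[0],b[1],onz('wrist',[b[1]],98.5,s).round(1))
```

```text
[ 600.  -137.6  203.2] [-1.7999e+02 -1.0000e-02  9.2260e+01]
orange [309, 179, 26, 41, 988] [321.4, 199.8]
green [381, 44, 25, 19, 408] [392.4, 52.5]
red [433, 90, 119, 108, 8004] [491.0, 142.4]
red [343, 149, 43, 9, 344] [361.7, 153.0]
red [474, 296, 10, 7, 39] [478.5, 299.2]
[309, 196, 26, 24, 608] [321.5, 207.5] [[ 599.9 -142.3   98.5]]
```

View pics/w1.png

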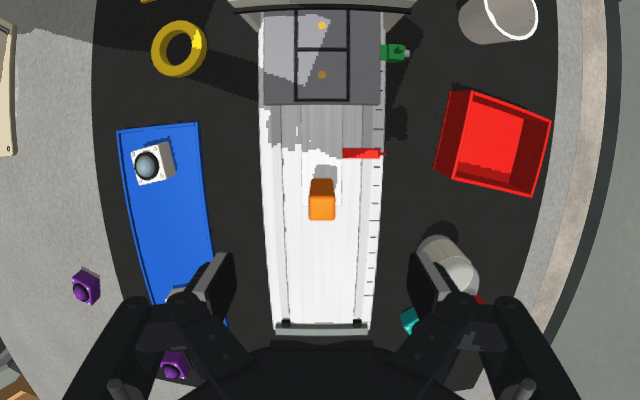

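The grip is at (321,207) → (600,-142), midway between the fingers, and the track runs straight up the image, so the yaw fits. Pinching it.

Emit:
apply_moves([
  [-0.1, 0, 0.8, 0, 0, 0, 1],
  [0, 0, 0.9, 0, 0, 0, 1],
  [0, 0, 0.9, 0, 0, 0, 1],
  [0, 0, 0.9, 0, 0, 0, 1],
  [0, 0, 0.8, 0, 0, 0, 1],
  [0, 0, 0, 0, 0, 0, 0.5],
  [0, 0, 0, 0, 0, 0, 0],
  [0, 0, 0, 0, 0, 0, 0],
], grip_force=40)

```text
time: 2.2
tool_pos: [601.3, -141.2, 76.1]
tcp_rot: [179.9, 0.1, 92.3]
ft_force: [-0.5, -0.6, 0.8]
finger_gap: 31.9
grip_force: 0.0
```

Emit:
apply_moves([
  [0, 0, 0, 0, 0, 0, 0],
  [0, 0, 0, 0, 0, 0, 0],
  [0, 0, 0, 0, 0, 0, 0],
  [0, 0, 0, 0, 0, 0, 0],
])

```text
time: 2.7
tool_pos: [600.4, -141.4, 76.0]
tcp_rot: [180.0, 0.0, 92.3]
ft_force: [-4.3, 0.4, 5.8]
finger_gap: 21.3
grip_force: 40.5
```

Run:
```python
from h import *
s=dict(tool_pos=np.array([600,-137.6,203.2]),tcp_rot=np.array([-179.99,-.01,92.26]))
p=onz('wrist',[[322,75],[322,26]],32,s);print('nests0,1',p.round(1))
print('plate end / stop top', onz('wrist',[[278,325],[371,325]],30,s).round(1))
print('rails',onz('wrist',[[259,95],[274,320],[385,95],[371,320]],16,s).round(1))
print('pointer',onz('wrist',[[343,153],[385,153]],34,s).round(1),'flag',onz('wrist',[[392,45],[392,52]],30,s).round(1))
```

```text
nests0,1 [[596.1 -33.3  32. ]
 [594.1  15.6  32. ]]
plate end / stop top [[ 552.6 -324.7   30. ]
 [ 669.6 -320.4   30. ]]
rails [[ 533.1  -53.3   16. ]
 [ 545.6 -328.5   16. ]
 [ 660.6  -48.1   16. ]
 [ 671.9 -323.6   16. ]]
pointer [[ 619.4 -107.9   34. ]
 [ 660.8 -105.6   34. ]] flag [[662.4   2.   30. ]
 [662.7  -5.2  30. ]]
```

Emit:
apply_moves([
  [-0.4, 0, 0, 0, 0, 0, 0],
  [-0.6, 0, 0, 0, 0, 0, 0],
  [-0.6, 0, 0, 0, 0, 0, 0],
  [-0.6, 0, 0, 0, 0, 0, 0],
  [-0.6, 0, 0, 0, 0, 0, 0],
  [-0.4, 0, 0, 0, 0, 0, 0],
])

```text
time: 3.45
tool_pos: [604.2, -238.0, 76.1]
tcp_rot: [180.0, 0.0, 92.3]
ft_force: [-4.2, 1.9, 7.4]
finger_gap: 21.6
grip_force: 40.5
```

Emit:
apply_moves([
  [-0.5, 0, 0, 0, 0, 0, 0],
  [-0.5, 0, 0, 0, 0, 0, 0],
  [-0.4, 0, 0, 0, 0, 0, 0],
  [-0.2, 0, 0, 0, 0, 0, 0],
  [-0.2, 0, 0, 0, 0, 0, 0],
  [-0.2, 0, 0, 0, 0, 0, 0],
])

```text
time: 4.2
tool_pos: [606.5, -297.5, 76.1]
tcp_rot: [180.0, 0.0, 92.3]
ft_force: [-4.9, 2.1, 7.2]
finger_gap: 21.3
grip_force: 40.5
```

Emit:
apply_moves([
  [-0.1, 0, 0, 0, 0, 0, 0],
  [-0.1, 0, 0, 0, 0, 0, 0],
  [0, 0, 0, 0, 0, 0, 0],
])

```text
time: 4.58
tool_pos: [606.7, -302.5, 76.0]
tcp_rot: [180.0, -0.0, 92.3]
ft_force: [-5.8, 5.8, 9.0]
finger_gap: 21.5
grip_force: 40.8
```

Emit:
apply_moves([
  [-0.1, 0, 0, 0, 0, 0, 0],
  [-0.1, 0, 0, 0, 0, 0, 0],
  [0, 0, 0, 0, 0, 0, 0],
])

```text
time: 4.95
tool_pos: [606.6, -302.7, 75.9]
tcp_rot: [-179.9, -0.5, 92.4]
ft_force: [-12.4, 29.1, 20.2]
finger_gap: 21.7
grip_force: 42.6
```

The carriage is on its outer stop (force rising, no travel). Release, rise, and look over the blue tray.

Emit:
apply_moves([
  [0.2, 0, 0, 0, 0, 0, 0],
  [0, 0, 0, 0, 0, 0, 1],
  [0, 0, 0, 0, 0, 0, 1],
  [0, 0, 0, 0, 0, 0, 1],
  [0, 0, -0.8, 0, 0, 0, 1],
  [0, 0, -0.9, 0, 0, 0, 1],
  [0, 0, -0.9, 0, 0, 0, 1],
  [0, 0, -0.9, 0, 0, 0, 1],
])

```text
time: 5.95
tool_pos: [606.5, -303.1, 180.0]
tcp_rot: [-180.0, -0.0, 92.3]
ft_force: [-0.0, 0.4, -0.0]
finger_gap: 85.5
grip_force: 0.0
```

Emit:
apply_moves([
  [0.2, -0.8, -0.8, 0, 0, 0, 1],
  [0.2, -0.9, 0, 0, 0, 0, 1],
  [0.3, -0.9, 0, 0, 0, 0, 1],
  [0.3, -0.9, 0, 0, 0, 0, 1],
  [0.3, -0.9, 0, 0, 0, 0, 1],
  [0.3, -0.8, 0, 0, 0, 0, 1],
  [0, -0.5, 0, 0, 0, 0, 1],
  [0, 0, 0, 0, 0, 0, 1],
])

```text
time: 6.95
tool_pos: [433.5, -262.2, 203.6]
tcp_rot: [180.0, 0.0, 92.2]
ft_force: [0.4, 0.3, 0.1]
finger_gap: 85.1
grip_force: 0.0
```

Run:
```python
from h import *
s=sense();im=snapshot('wrist');save('w2',im);np.save('w2.npy',im);print(s['tool_pos'].round(1),s['tcp_rot'].round(2))
np.save('w2s.npy',s,allow_pickle=True)
```

```text
[ 433.5 -262.2  203.6] [1.7996e+02 3.0000e-02 9.2240e+01]
```

View pics/w2.png

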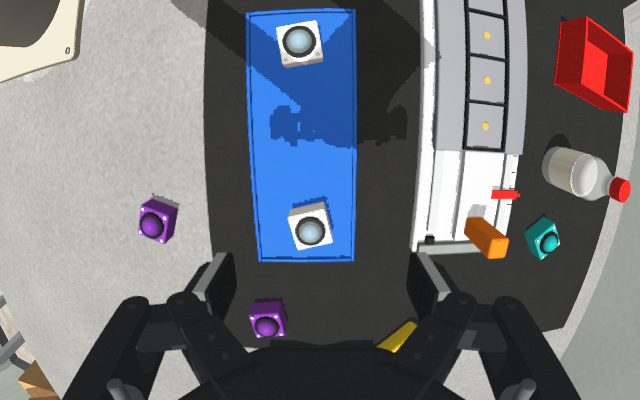

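The modules are at (300,42) and (311,227), clear in the blue tray; nests 0–2 show at (485,125), (487,79), (487,35), with the grip at (487,238).

```bash
cat >> h.py <<'E'
def modules(im,s,boxes,zb,show=True):
    out=[]
    hsv=cv2.cvtColor(im,cv2.COLOR_RGB2HSV)
    for x0,y0,x1,y1 in boxes:
        sub=hsv[y0:y1,x0:x1]
        wm=((sub[...,1]<40)&(sub[...,2]>110)).astype(np.uint8)
        n,l,st,c=cv2.connectedComponentsWithStats(wm)
        i=1+np.argmax(st[1:,4]); hull=cv2.convexHull(np.argwhere(l==i)[:,::-1].astype(np.int32))
        fill=np.zeros_like(wm);cv2.fillConvexPoly(fill,hull,1)
        dk=(fill>0)&(sub[...,2]<75)
        n,l,st,c=cv2.connectedComponentsWithStats(dk.astype(np.uint8));j=1+np.argmax(st[1:,4])
        (cx,cy),r=cv2.minEnclosingCircle(np.argwhere(l==j)[:,::-1].astype(np.float32))
        ring=onz('wrist',[[cx+x0,cy+y0]],zb+33,s)[0]
        pts=onz('wrist',hull[:,0]+[x0,y0],zb+28,s)[:,:2].astype(np.float32)
        (c0,(w,h),a)=cv2.minAreaRect(pts); a=(a+45)%90-45
        out.append((ring[:2].round(1).tolist(),np.round(c0,1).tolist(),round(w,1),round(h,1),round(a,1),round(r,1)))
    return out
E
python3 - <<'E'
from h import *
s=np.load('w2s.npy',allow_pickle=True).item();im=np.load('w2.npy')
for m in modules(im,s,[(268,12,332,78),(280,192,340,258)],3):print(m)
n=onz('wrist',[[485,125.5],[487,79],[487,35]],33,s);print('nests',n.round(1))
print('blue',onz('wrist',[[247,10],[356,9],[354,261],[261,261]],6,s).round(1).tolist())
print('purple',onz('wrist',[[157,220],[268,320]],15,s).round(0).tolist())
E
```

```text
([406.9, -126.3], [407.0, -127.3], 40.0, 42.7, 11.5, 16.1)
([423.7, -314.4], [423.0, -311.6], 41.0, 47.0, 15.8, 14.2)
nests [[ 602.9 -192.7   33. ]
 [ 601.  -143.1   33. ]
 [ 599.4  -94.8   33. ]]
blue [[347.7, -83.3, 6.0], [462.2, -80.7, 6.0], [476.5, -365.2, 6.0], [364.6, -370.4, 6.0]]
purple [[236.0, -321.0, 15.0], [371.0, -455.0, 15.0]]
```

Emit:
apply_moves([
  [0.9, -0.2, 0, 0, 0, 0, 1],
  [0.9, -0.2, 0.2, 0, 0, 0, 1],
  [0.9, -0.2, 0.3, 0, 0, 0, 1],
  [0.9, -0.11, 0.3, 0, 0, 0, 1],
  [0.95, 0, 0.3, 0, 0, 0, 1],
  [0, 0, 0.4, 0, 0, -1, 1],
  [0, 0, 0.5, 0, 0, -1, 1],
  [0, 0, 0.3, 0, 0, 0, 1],
], grip_force=25)

```text
time: 8.0
tool_pos: [407.5, -126.1, 133.7]
tcp_rot: [-180.0, -0.0, 101.5]
ft_force: [-1.0, -0.4, -0.4]
finger_gap: 85.7
grip_force: 0.0
```

Emit:
apply_moves([
  [0, 0, 0.7, 0, 0, 0, 1],
  [0, 0, 0.7, 0, 0, 0, 1],
  [0, 0, 0.7, 0, 0, 0, 1],
  [0, 0, 0.7, 0, 0, 0, 1],
  [0, 0, 0, 0, 0, 0, 1],
])

```text
time: 8.62
tool_pos: [406.1, -125.7, 48.9]
tcp_rot: [-179.8, -0.1, 101.4]
ft_force: [-0.4, 0.9, 0.8]
finger_gap: 85.2
grip_force: 0.0
```

Emit:
apply_moves([
  [0, 0, 0.5, 0, 0, 0, 1],
  [0, 0, 0.45, 0, 0, 0, 1],
  [0, 0, 0, 0, 0, 0, 0.6],
  [0, 0, 0, 0, 0, 0, 0.5],
  [0, 0, 0, 0, 0, 0, 0.4],
  [0, 0, 0, 0, 0, 0, 0.3],
  [0, 0, 0, 0, 0, 0, 0.3],
], grip_force=25)

```text
time: 9.5
tool_pos: [407.6, -126.4, 22.3]
tcp_rot: [180.0, 0.0, 101.5]
ft_force: [0.1, -0.3, 3.3]
finger_gap: 39.6
grip_force: 25.9
```

Emit:
apply_moves([
  [0, 0, -0.15, 0, 0, 0, 0.3],
  [0, 0, -0.3, 0, 0, 0, 0.3],
  [0, 0, -0.5, 0, 0, 0, 0.3],
  [0, 0, -0.8, 0, 0, 0, 0.3],
  [0, 0, -0.8, 0, 0, 0, 0.3],
  [0, 0, 0, 0, 0, 0, 0.3],
])

```text
time: 10.25
tool_pos: [409.0, -127.0, 101.2]
tcp_rot: [179.7, 0.2, 101.5]
ft_force: [-0.3, -0.1, -0.6]
finger_gap: 39.8
grip_force: 25.5
```

Run:
```python
from h import *
s=sense();im=snapshot('wrist');save('w3',im);np.save('w3.npy',im);np.save('w3s.npy',s,allow_pickle=True)
```

```text
(no output)
```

View pics/w3.png

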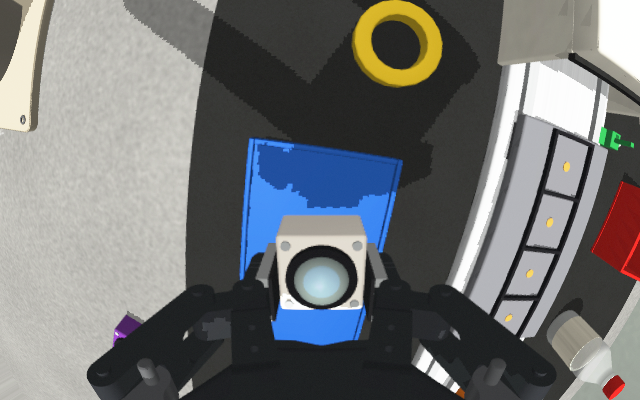

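Module A is held squarely (dome at (321,280)); all four nests are visible on the right: (567,167), (550,222), (530,273), (509,317).

Run:
```python
from h import *
s=np.load('w3s.npy',allow_pickle=True).item();im=np.load('w3.npy');print(s['tool_pos'].round(1),s['tcp_rot'].round(2))
b=blobs(im,(8,60,120),(25,255,255),8,(490,140,600,335))
for q in b:print(q[0],q[1],onz('wrist',[q[1]],34.5,s).round(1))
d=blobs(im,(0,0,0),(180,255,60),100,(283,240,360,310));q=max(d,key=lambda q:q[0][4]);(c,r)=cv2.minEnclosingCircle(q[2].astype(np.float32));print(c,r)
z=s['tool_pos'][2]+33-19.3
p=onz('wrist',[c,[321,280]],z,s)-s['tool_pos'];print('offset tool',(p@pose(s)[:3,:3]).round(1))
```

```text
[ 409.  -127.   101.2] [179.74   0.19 101.46]
[563, 162, 7, 10, 57] [566.0, 166.4] [[595.7 -46.5  34.5]]
[546, 218, 7, 9, 50] [549.1, 222.2] [[597.6 -95.3  34.5]]
[526, 269, 8, 9, 47] [529.3, 273.3] [[ 599.7 -144.3   34.5]]
[505, 314, 7, 8, 38] [508.1, 317.6] [[ 601.5 -193.1   34.5]]
(321.0672912597656, 278.0718688964844) 35.43224334716797
offset tool [[  3.9  -0.7 -13.7]
 [  2.9  -0.7 -13.7]]
```

Run:
```python
from h import *
s=np.load('w3s.npy',allow_pickle=True).item();im=np.load('w3.npy')
g=im[:,:,0].astype(int);print('col330',[(r,g[r,300],g[r,345]) for r in range(212,244,2)],[(r,g[r,290],g[r,352]) for r in range(296,316,2)])
c=[[278,237],[366,237],[360,309],[283,309],[285,245],[357,245],[353,302],[290,302]]
p=(onz('wrist',c,s['tool_pos'][2]+8.7,s)-s['tool_pos'])@pose(s)[:3,:3]
print(p.round(1),p[:4].mean(0),p[4:].mean(0))
p=(onz('wrist',[[283,215],[361,215]],s['tool_pos'][2]-19.3,s)-s['tool_pos'])@pose(s)[:3,:3];print('front bottom edge',p.round(1))
```

```text
col330 [(212, np.int64(68), np.int64(63)), (214, np.int64(85), np.int64(83)), (216, np.int64(162), np.int64(162)), (218, np.int64(164), np.int64(163)), (220, np.int64(164), np.int64(163)), (222, np.int64(162), np.int64(164)), (224, np.int64(165), np.int64(164)), (226, np.int64(165), np.int64(166)), (228, np.int64(163), np.int64(167)), (230, np.int64(166), np.int64(167)), (232, np.int64(166), np.int64(166)), (234, np.int64(172), np.int64(174)), (236, np.int64(210), np.int64(217)), (238, np.int64(224), np.int64(224)), (240, np.int64(226), np.int64(225)), (242, np.int64(227), np.int64(227))] [(296, np.int64(254), np.int64(216)), (298, np.int64(248), np.int64(226)), (300, np.int64(169), np.int64(164)), (302, np.int64(245), np.int64(161)), (304, np.int64(245), np.int64(164)), (306, np.int64(245), np.int64(164)), (308, np.int64(253), np.int64(254)), (310, np.int64(61), np.int64(57)), (312, np.int64(60), np.int64(57)), (314, np.int64(60), np.int64(54))]
[[ 21.1 -18.9  -8.9]
 [ 21.   18.4  -8.7]
 [-17.4  18.   -8.6]
 [-17.3 -18.9  -8.7]
 [ 17.3 -16.1  -8.8]
 [ 17.3  14.7  -8.7]
 [-13.   14.4  -8.6]
 [-13.  -15.3  -8.7]] [ 1.84684322 -0.34642104 -8.70765486] [ 2.16696792 -0.56765412 -8.70967892]
front bottom edge [[ 20.7 -20.1  19.1]
 [ 20.7  19.7  19.3]]
```

Emit:
apply_moves([
  [0, 0.3, 0, 0, 0, 1, 0.3],
  [0, 0.6, 0, 0, 0, 1, 0.3],
  [0.2, 0.9, 0, 0, 0, 0, 0.3],
  [0.2, 0.9, 0, 0, 0, 0, 0.3],
  [0.2, 0.9, 0, 0, 0, 0, 0.3],
  [0.1, 0.9, 0, 0, 0, 0, 0.3],
  [0, 0.9, 0, 0, 0, 0, 0.3],
  [0, 0.6, 0, 0, 0, 0, 0.3],
])

```text
time: 11.3
tool_pos: [585.9, -94.7, 96.5]
tcp_rot: [-179.9, -0.0, 92.3]
ft_force: [-0.2, 0.2, -1.1]
finger_gap: 39.5
grip_force: 25.5
```

Emit:
apply_moves([
  [0, 0.3, 0, 0, 0, 0, 0.3],
  [0, 0, 0, 0, 0, 0, 0.3],
  [0, 0, 0, 0, 0, 0, 0.3],
])

```text
time: 11.68
tool_pos: [593.9, -94.8, 97.7]
tcp_rot: [-179.9, -0.0, 92.3]
ft_force: [-1.0, 0.3, -2.0]
finger_gap: 39.7
grip_force: 25.5
```

Run:
```python
from h import *
s=sense();im=snapshot('wrist');np.save('w4.npy',im);np.save('w4s.npy',s,allow_pickle=True);print(s['tool_pos'].round(1),s['tcp_rot'].round(2))
for q in blobs(im,(15,60,120),(28,255,255),8,(220,0,420,400)):print(q[0],q[1],onz('wrist',[q[1]],34.5,s).round(1))
```

```text
[593.9 -94.8  97.7] [-1.7993e+02 -1.0000e-02  9.2280e+01]
[323, 142, 13, 14, 136] [328.8, 148.6] [[596.2 -46.5  34.5]]
[322, 330, 10, 8, 62] [326.7, 333.4] [[ 601.8 -192.9   34.5]]
```

Emit:
apply_moves([
  [-0.06, 0.15, 0.3, 0, 0, 0, 0.3],
  [0, 0, 0.4, 0, 0, 0, 0.3],
  [0, 0, 0.3, 0, 0, 0, 0.3],
  [0, 0, 0.2, 0, 0, 0, 0.3],
  [0, 0, 0.1, 0, 0, 0, 0.3],
  [0, 0, 0.05, 0, 0, 0, 0.3],
  [0, 0, 0, 0, 0, 0, 0.3],
])

```text
time: 12.6
tool_pos: [599.5, -96.4, 58.0]
tcp_rot: [180.0, 0.0, 92.3]
ft_force: [0.0, -0.4, -0.6]
finger_gap: 39.5
grip_force: 25.6
```

Emit:
apply_moves([
  [0, -0.04, 0.04, 0, 0, 0, 0.3],
  [0, 0, 0.05, 0, 0, 0, 0.3],
  [0, 0, 0.03, 0, 0, 0, 0.3],
  [0, 0, 0, 0, 0, 0, 0.3],
])

```text
time: 13.1
tool_pos: [598.1, -96.4, 54.1]
tcp_rot: [-180.0, -0.0, 92.3]
ft_force: [-0.1, -1.0, -1.8]
finger_gap: 39.2
grip_force: 25.6
```

Emit:
apply_moves([
  [0, 0, 0, 0, 0, 0, 0.6],
  [0, 0, 0, 0, 0, 0, 1],
  [0, 0, 0, 0, 0, 0, 1],
  [0, 0, 0, 0, 0, 0, 1],
  [0, 0, -0.6, 0, 0, 0, 1],
  [0, 0, -0.9, 0, 0, 0, 1],
  [0, 0, -0.9, 0, 0, 0, 1],
  [0, 0, -0.9, 0, 0, 0, 1],
])

```text
time: 14.1
tool_pos: [598.5, -96.5, 155.7]
tcp_rot: [179.9, 0.0, 92.3]
ft_force: [0.6, -0.5, -0.1]
finger_gap: 85.4
grip_force: 0.0
```

Emit:
apply_moves([
  [-0.6, -0.6, -0.9, 0, 0, 0, 1],
  [-0.8, -0.8, -0.8, 0, 0, 0, 1],
  [-0.8, -0.8, 0, 0, 0, 0, 1],
  [-0.8, -0.8, 0, 0, 0, 0, 1],
  [-0.8, -0.8, 0, 0, 0, 0, 1],
  [-0.8, -0.8, 0, 0, 0, 0, 1],
  [-0.8, -0.8, 0, 0, 0, 0, 1],
  [0, 0, 0, 0, 0, 0, 1],
])

```text
time: 15.1
tool_pos: [441.8, -266.4, 205.7]
tcp_rot: [179.9, 0.1, 92.1]
ft_force: [-0.5, 0.5, -0.4]
finger_gap: 85.5
grip_force: 0.0
```

Run:
```python
from h import *
s=sense();im=snapshot('wrist');np.save('w5.npy',im);save('w5',im);np.save('w5s.npy',s,allow_pickle=True);print(s['tool_pos'].round(1),s['tcp_rot'].round(2))
```

```text
[ 441.8 -266.4  205.7] [1.7994e+02 9.0000e-02 9.2130e+01]
```

View pics/w5.png

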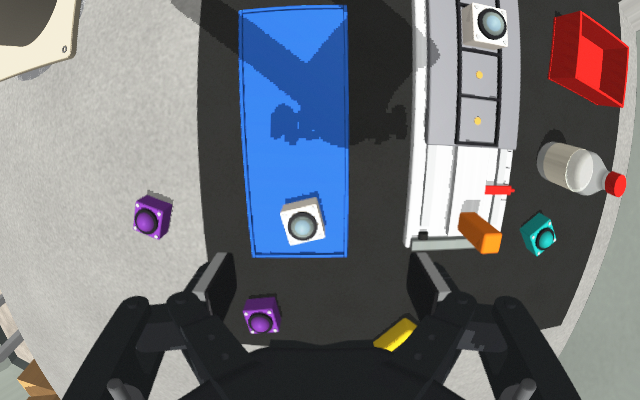

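Module A appears seated in nest 2 at (487,24). Module B is at (303,222), unmoved. Measuring both.

Run:
```python
from h import *
s=np.load('w5s.npy',allow_pickle=True).item();im=np.load('w5.npy')
for m in modules(im,s,[(272,190,332,250)],3):print(m)
b=np.load('w2s.npy',allow_pickle=True).item()
# top edge of B white
hsv=cv2.cvtColor(im,cv2.COLOR_RGB2HSV);w=((hsv[...,1]<40)&(hsv[...,2]>110))
top=[(c,190+int(np.argmax(w[190:250,c]))) for c in range(284,316,4)];print(top)
p=onz('wrist',top,31,s);print(p.round(1)[:,:2].tolist(),np.degrees(np.arctan(np.polyfit(p[:,0],p[:,1],1)[0])).round(1))
# gold dots
m=onz('wrist',[[479,74.5],[477.5,121]],34.5,s);print(m.round(1))
```

```text
([423.3, -314.6], [423.4, -311.9], 41.6, 46.6, 16.1, 14.4)
[(284, 205), (288, 204), (292, 203), (296, 202), (300, 201), (304, 200), (308, 199), (312, 198)]
[[404.0, -294.2], [408.2, -292.9], [412.4, -291.7], [416.5, -290.4], [420.6, -289.2], [424.7, -288.0], [428.8, -286.7], [432.8, -285.5]] 16.8
[[ 599.8 -144.5   34.5]
 [ 602.  -193.8   34.5]]
```

Emit:
apply_moves([
  [-0.8, -0.4, 0.2, 0, 0, 0, 1],
  [-0.86, -0.29, 0.4, 0, 0, 0, 1],
  [0, 0, 0.6, 0, 0, -0.9, 1],
  [0, 0, 0.7, 0, 0, -0.9, 1],
  [0, 0, 0.7, 0, 0, -0.9, 1],
  [0, 0, 0.6, 0, 0, -0.42, 1],
  [0, 0, 0.7, 0, 0, 0, 1],
  [0, 0, 0.7, 0, 0, 0, 1],
])

```text
time: 16.15
tool_pos: [424.9, -315.1, 65.9]
tcp_rot: [180.0, 0.0, 106.6]
ft_force: [0.3, 0.1, -1.1]
finger_gap: 85.5
grip_force: 0.0
```

Emit:
apply_moves([
  [0, 0, 0.4, 0, 0, 0, 1],
  [0, 0, 0, 0, 0, 0, 1],
])

```text
time: 16.4
tool_pos: [423.8, -314.7, 53.5]
tcp_rot: [-180.0, -0.1, 106.6]
ft_force: [-0.3, -1.3, 0.3]
finger_gap: 85.5
grip_force: 0.0
```

Emit:
apply_moves([
  [-0.07, -0.04, 0.5, 0, 0, 0, 1],
  [0, 0, 0.53, 0, 0, 0, 1],
  [0, 0, 0, 0, 0, 0, 0.6],
  [0, 0, 0, 0, 0, 0, 0.5],
  [0, 0, 0, 0, 0, 0, 0.4],
  [0, 0, 0, 0, 0, 0, 0.3],
  [0, 0, 0, 0, 0, 0, 0.3],
  [0, 0, 0, 0, 0, 0, 0.3],
], grip_force=25)

```text
time: 17.4
tool_pos: [423.9, -318.0, 23.8]
tcp_rot: [180.0, 0.0, 106.6]
ft_force: [-0.2, 0.3, 4.4]
finger_gap: 39.6
grip_force: 26.0
```

Emit:
apply_moves([
  [0, 0, -0.15, 0, 0, 0, 0.3],
  [0, 0, -0.3, 0, 0, 0, 0.3],
  [0, 0, -0.5, 0, 0, 0, 0.3],
  [0, 0, -0.8, 0, 0, 0, 0.3],
  [0, 0, -0.8, 0, 0, 0, 0.3],
  [0, 0, 0, 0, 0, 0, 0.3],
])

```text
time: 18.15
tool_pos: [425.2, -319.2, 103.0]
tcp_rot: [179.8, 0.3, 106.6]
ft_force: [-0.1, -0.1, -0.9]
finger_gap: 39.4
grip_force: 25.5
```

Run:
```python
from h import *
s=sense();im=snapshot('wrist');np.save('w6.npy',im);np.save('w6s.npy',s,allow_pickle=True)
g=im[:,:,0].astype(int)
for c in (300,345): print(c,[(r,g[r,c]) for r in range(200,246,2)])
print([(r,g[r,290],g[r,352]) for r in range(296,320,2)])
print(sense()['tcp_rot'])
```

```text
300 [(200, np.int64(58)), (202, np.int64(59)), (204, np.int64(59)), (206, np.int64(59)), (208, np.int64(59)), (210, np.int64(60)), (212, np.int64(62)), (214, np.int64(148)), (216, np.int64(164)), (218, np.int64(164)), (220, np.int64(164)), (222, np.int64(165)), (224, np.int64(166)), (226, np.int64(164)), (228, np.int64(166)), (230, np.int64(167)), (232, np.int64(167)), (234, np.int64(203)), (236, np.int64(225)), (238, np.int64(227)), (240, np.int64(227)), (242, np.int64(227)), (244, np.int64(227))]
345 [(200, np.int64(32)), (202, np.int64(31)), (204, np.int64(32)), (206, np.int64(36)), (208, np.int64(53)), (210, np.int64(54)), (212, np.int64(59)), (214, np.int64(149)), (216, np.int64(164)), (218, np.int64(164)), (220, np.int64(165)), (222, np.int64(165)), (224, np.int64(167)), (226, np.int64(166)), (228, np.int64(168)), (230, np.int64(168)), (232, np.int64(169)), (234, np.int64(206)), (236, np.int64(224)), (238, np.int64(227)), (240, np.int64(227)), (242, np.int64(228)), (244, np.int64(227))]
[(296, np.int64(255), np.int64(227)), (298, np.int64(201), np.int64(169)), (300, np.int64(245), np.int64(162)), (302, np.int64(245), np.int64(164)), (304, np.int64(245), np.int64(165)), (306, np.int64(253), np.int64(251)), (308, np.int64(69), np.int64(69)), (310, np.int64(57), np.int64(55)), (312, np.int64(57), np.int64(54)), (314, np.int64(58), np.int64(57)), (316, np.int64(56), np.int64(56)), (318, np.int64(56), np.int64(56))]
[1.79907843e+02 1.49878024e-01 1.06594156e+02]
```

Emit:
apply_moves([
  [0, 0, 0, 0, 0, 0.9, 0.3],
  [0, 0, 0, 0, 0, 0.9, 0.3],
  [0, 0, 0, 0, 0, 0.9, 0.3],
  [0.4, 0.2, 0, 0, 0, 0.42, 0.3],
  [0.8, 0.7, 0, 0, 0, 0, 0.3],
  [0.8, 0.8, 0, 0, 0, 0, 0.3],
  [0.8, 0.8, 0, 0, 0, 0, 0.3],
  [0.8, 0.8, 0, 0, 0, 0, 0.3],
])

```text
time: 19.2
tool_pos: [517.5, -204.4, 98.3]
tcp_rot: [-179.9, -0.1, 92.3]
ft_force: [0.7, -0.5, -1.0]
finger_gap: 39.4
grip_force: 25.5
```

Emit:
apply_moves([
  [0.8, 0.8, 0, 0, 0, 0, 0.3],
  [0.8, 0.8, 0, 0, 0, 0, 0.3],
  [0.34, 0.8, 0, 0, 0, 0, 0.3],
  [0, 0.35, 0, 0, 0, 0, 0.3],
  [0, 0, 0, 0, 0, 0, 0.3],
  [0, 0, 0, 0, 0, 0, 0.3],
])

```text
time: 19.95
tool_pos: [596.9, -144.8, 99.2]
tcp_rot: [-179.9, -0.0, 92.2]
ft_force: [-0.7, 0.2, -0.2]
finger_gap: 39.3
grip_force: 25.5
```

Emit:
apply_moves([
  [-0.03, 0.07, 0.3, 0, 0, 0, 0.3],
  [0, 0, 0.4, 0, 0, 0, 0.3],
  [0, 0, 0.3, 0, 0, 0, 0.3],
  [0, 0, 0.2, 0, 0, 0, 0.3],
  [0, 0, 0.1, 0, 0, 0, 0.3],
  [0, 0, 0.03, 0, 0, 0, 0.3],
  [0, 0, 0, 0, 0, 0, 0.3],
])

```text
time: 20.82
tool_pos: [600.2, -145.1, 60.2]
tcp_rot: [180.0, 0.0, 92.3]
ft_force: [0.0, 0.5, -0.9]
finger_gap: 39.3
grip_force: 25.6
```

Emit:
apply_moves([
  [-0.02, 0, 0.07, 0, 0, 0, 0.3],
  [0, 0, 0.06, 0, 0, 0, 0.3],
  [0, 0, 0.03, 0, 0, 0, 0.3],
  [0, 0, 0, 0, 0, 0, 0.3],
])

```text
time: 21.32
tool_pos: [600.1, -145.7, 55.3]
tcp_rot: [180.0, 0.0, 92.3]
ft_force: [-2.6, 0.2, 1.8]
finger_gap: 39.8
grip_force: 25.9
```

Emit:
apply_moves([
  [0, 0, 0, 0, 0, 0, 0.6],
  [0, 0, 0, 0, 0, 0, 1],
  [0, 0, 0, 0, 0, 0, 1],
  [0, 0, 0, 0, 0, 0, 1],
  [0, 0, -0.6, 0, 0, 0, 1],
  [0, 0, -0.9, 0, 0, 0, 1],
  [0, 0, -0.9, 0, 0, 0, 1],
  [0, 0, -0.9, 0, 0, 0, 1],
])

```text
time: 22.32
tool_pos: [600.4, -145.8, 156.6]
tcp_rot: [179.9, 0.0, 92.3]
ft_force: [0.3, -1.3, -0.5]
finger_gap: 85.4
grip_force: 0.0
```

Emit:
apply_moves([
  [-0.6, 0, -0.9, 0, 0, 0, 1],
  [-0.9, 0, -0.5, 0, 0, 0, 1],
  [-0.9, 0, 0, 0, 0, 0, 1],
  [-0.9, 0, 0, 0, 0, 0, 1],
  [-0.9, 0, 0, 0, 0, 0, 1],
  [-0.9, 0, 0, 0, 0, 0, 1],
  [-0.1, 0, 0, 0, 0, 0, 1],
  [0, 0, 0, 0, 0, 0, 1],
])

```text
time: 23.32
tool_pos: [606.1, -301.6, 195.7]
tcp_rot: [-180.0, -0.0, 92.3]
ft_force: [0.1, 0.2, 0.2]
finger_gap: 85.8
grip_force: 0.0
```

Run:
```python
from h import *
s=sense();im=snapshot('wrist');np.save('w7.npy',im);save('w7',im);np.save('w7s.npy',s,allow_pickle=True);print(s['tool_pos'].round(1),s['tcp_rot'].round(2))
for k in('green','red'):
    for b in blobs(im,*COL[k],amin=30): print(k,b[0],b[1])
b=blobs(im,(9,180,200),(17,255,255),60)[0]; print(b[0],b[1],onz('wrist',[b[1]],98.5,s).round(1))
```

```text
[ 606.1 -301.6  195.7] [-1.7997e+02 -4.0000e-02  9.2260e+01]
green [266, 328, 38, 17, 232] [283.6, 336.1]
red [440, 0, 112, 54, 4530] [502.1, 21.2]
red [496, 113, 35, 34, 928] [513.2, 129.5]
red [344, 146, 44, 10, 344] [363.3, 150.6]
[310, 193, 26, 26, 95] [325.3, 197.4] [[ 608.4 -295.4   98.5]]
```

View pics/w7.png

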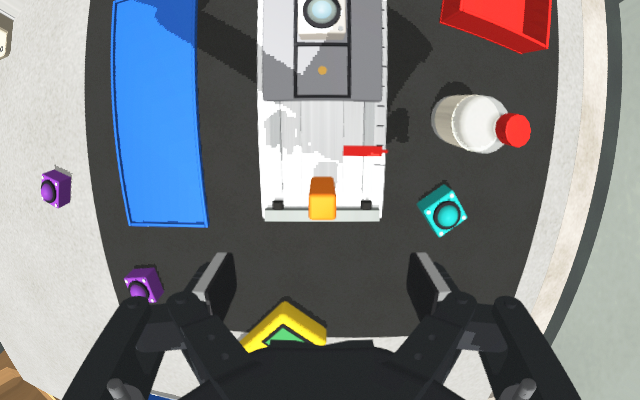

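Both modules sit square in nests 2 and 1 (B at (322,12), empty nest 0 at (322,70)), and the blue tray is empty. Now pinch the grip again and push in.

Emit:
apply_moves([
  [-0.03, 0, 0.8, 0, 0, 0, 1],
  [0, 0, 0.9, 0, 0, 0, 1],
  [0, 0, 0.9, 0, 0, 0, 1],
  [0, 0, 0.9, 0, 0, 0, 1],
  [0, 0, 0.5, 0, 0, 0, 1],
  [0, 0, 0, 0, 0, 0, 0.4],
  [0, 0, 0, 0, 0, 0, 0],
  [0, 0, 0, 0, 0, 0, 0],
], grip_force=40)

```text
time: 24.38
tool_pos: [607.2, -302.9, 77.9]
tcp_rot: [179.9, 0.1, 92.3]
ft_force: [0.0, 0.1, -1.5]
finger_gap: 32.4
grip_force: 0.0
```

Emit:
apply_moves([
  [0, 0, 0, 0, 0, 0, 0],
  [0, 0, 0, 0, 0, 0, 0],
  [0, 0, 0, 0, 0, 0, 0],
  [0.1, 0, 0, 0, 0, 0, 0],
  [0.2, 0, 0, 0, 0, 0, 0],
  [0.2, 0, 0, 0, 0, 0, 0],
])

```text
time: 25.12
tool_pos: [606.1, -288.3, 77.7]
tcp_rot: [179.9, 0.1, 92.3]
ft_force: [-2.7, -1.6, 6.0]
finger_gap: 21.6
grip_force: 40.2
```

Emit:
apply_moves([
  [0.3, 0, 0, 0, 0, 0, 0],
  [0.4, 0, 0, 0, 0, 0, 0],
  [0.4, 0, 0, 0, 0, 0, 0],
  [0.4, 0, 0, 0, 0, 0, 0],
  [0.4, 0, 0, 0, 0, 0, 0],
  [0.4, 0, 0, 0, 0, 0, 0],
  [0.4, 0, 0, 0, 0, 0, 0],
  [0.4, 0, 0, 0, 0, 0, 0],
])

```text
time: 26.12
tool_pos: [602.5, -195.0, 77.6]
tcp_rot: [179.9, 0.1, 92.3]
ft_force: [-3.9, -1.8, 5.8]
finger_gap: 21.7
grip_force: 40.2
```

Emit:
apply_moves([
  [0.4, 0, 0, 0, 0, 0, 0],
  [0.5, 0, 0, 0, 0, 0, 0],
  [0.5, 0, 0, 0, 0, 0, 0],
  [0.5, 0, 0, 0, 0, 0, 0],
  [0.5, 0, 0, 0, 0, 0, 0],
  [0.4, 0, 0, 0, 0, 0, 0],
  [0.3, 0, 0, 0, 0, 0, 0],
  [0.2, 0, 0, 0, 0, 0, 0],
])

```text
time: 27.12
tool_pos: [598.7, -95.6, 77.6]
tcp_rot: [179.9, 0.1, 92.3]
ft_force: [-1.8, -2.9, 7.7]
finger_gap: 21.6
grip_force: 40.3
```

Emit:
apply_moves([
  [0, 0, 0, 0, 0, 0, 0],
  [0, 0, 0, 0, 0, 0, 0],
])

```text
time: 27.38
tool_pos: [598.7, -95.3, 77.6]
tcp_rot: [179.9, 0.0, 92.3]
ft_force: [-2.8, 1.8, 8.5]
finger_gap: 21.1
grip_force: 40.4
```

Run:
```python
from h import *
s=sense();im=snapshot('wrist');np.save('w8.npy',im);np.save('w8s.npy',s,allow_pickle=True);print(s['tool_pos'].round(1),s['tcp_rot'].round(2))
save('w8',cv2.resize(im[100:260,340:500],None,fx=3.7,fy=3.7,interpolation=cv2.INTER_CUBIC))
for k in('green','red'):
    for b in blobs(im,*COL[k],amin=30): print(k,b[0],b[1])
```

```text
[598.7 -95.3  77.6] [1.7991e+02 1.0000e-02 9.2300e+01]
green [415, 73, 50, 29, 1015] [438.9, 87.2]
red [476, 144, 157, 145, 15888] [551.8, 221.9]
red [356, 170, 70, 16, 1032] [388.0, 177.5]
```

View pics/w8.png

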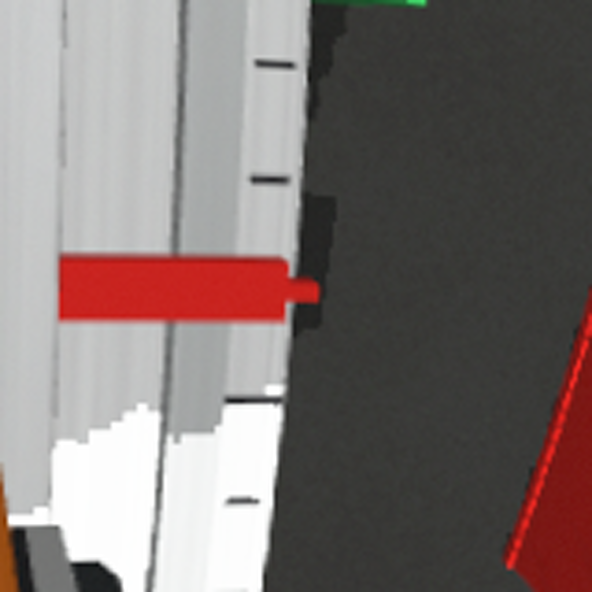

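The pointer tip is at crop (305,292) = image (422,179); the flag is still ahead at (439,87).

Run:
```python
from h import *
s=np.load('w8s.npy',allow_pickle=True).item();im=np.load('w8.npy')
for z in(20,30,38):print(z,onz('wrist',[[422.4,178.9],[440,100],[440,75]],z,s).round(1).tolist())
save('w8f',cv2.resize(im[60:120,380:480],None,fx=6,fy=6,interpolation=cv2.INTER_CUBIC))
```

```text
20 [[661.7, -62.2, 20.0], [668.4, -11.2, 20.0], [667.4, 4.6, 20.0]]
30 [[658.1, -59.9, 30.0], [664.5, -11.7, 30.0], [663.5, 3.3, 30.0]]
38 [[655.2, -58.1, 38.0], [661.3, -12.1, 38.0], [660.4, 2.2, 38.0]]
```

View pics/w8f.png

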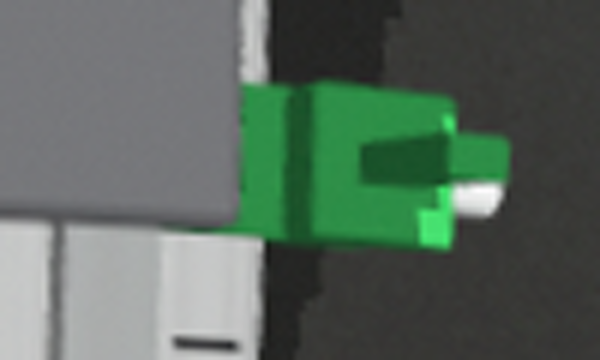

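The flag's upright plate is at crop (480,157) = image (460,86), y ≈ -4.5. The pointer tip is about 35 mm ahead of the TCP, so ~55 mm are left to go.

Emit:
apply_moves([
  [0.2, 0, 0, 0, 0, 0, 0],
  [0.4, 0, 0, 0, 0, 0, 0],
  [0.4, 0, 0, 0, 0, 0, 0],
  [0.4, 0, 0, 0, 0, 0, 0],
  [0.2, 0, 0, 0, 0, 0, 0],
  [0.2, 0, 0, 0, 0, 0, 0],
  [0.05, 0, 0, 0, 0, 0, 0],
  [0, 0, 0, 0, 0, 0, 0],
])

```text
time: 28.42
tool_pos: [596.5, -40.0, 77.6]
tcp_rot: [179.9, 0.0, 92.3]
ft_force: [-1.9, -0.0, 7.4]
finger_gap: 21.5
grip_force: 40.3
```

Emit:
apply_moves([
  [0, 0, 0, 0, 0, 0, 1],
  [0, 0, 0, 0, 0, 0, 1],
  [0, 0, 0, 0, 0, 0, 1],
  [-0.1, 0, -0.9, 0, 0, 0, 1],
  [-0.4, 0, -0.9, 0, 0, 0, 1],
  [-0.4, 0, 0, 0, 0, 0, 1],
  [-0.4, 0, 0, 0, 0, 0, 1],
  [0, 0, 0, 0, 0, 0, 1],
])

```text
time: 29.42
tool_pos: [596.4, -79.9, 128.5]
tcp_rot: [-179.9, -0.0, 92.2]
ft_force: [-0.3, -0.1, -1.2]
finger_gap: 85.5
grip_force: 0.0
```

Run:
```python
from h import *
s=sense();im=snapshot('wrist');np.save('w9.npy',im);np.save('w9s.npy',s,allow_pickle=True);print(s['tool_pos'].round(1),s['tcp_rot'].round(2))
for k in('green','red'):
    for b in blobs(im,*COL[k],amin=30): print(k,b[0],b[1])
save('w9',cv2.resize(im[70:150,360:480],None,fx=6,fy=6,interpolation=cv2.INTER_CUBIC))
```

```text
[596.4 -79.9 128.5] [-1.7986e+02 -3.0000e-02  9.2210e+01]
green [393, 99, 41, 23, 592] [416.1, 109.8]
red [353, 103, 57, 14, 626] [378.5, 109.2]
red [453, 153, 139, 124, 8034] [521.7, 219.4]
red [479, 394, 15, 6, 61] [487.4, 397.2]
```

View pics/w9.png

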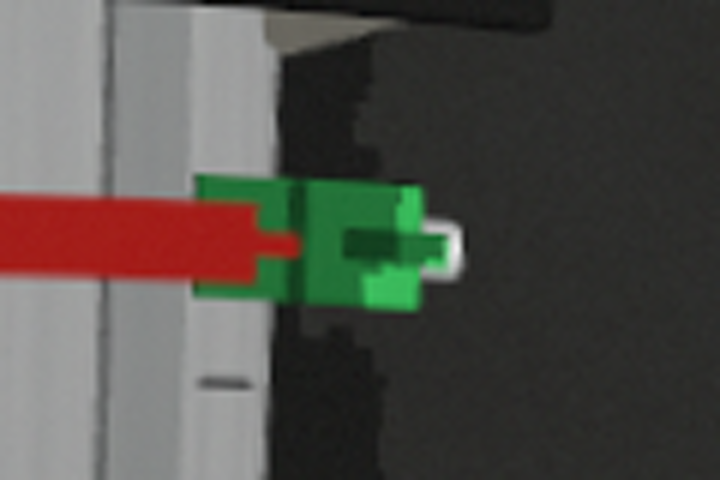

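Pointer tip (crop 290,245) and flag plate (crop 395,248) line up along the bar's own slope, to within ~0.3 mm, seen nearly vertically from above. Now wait over three seconds.

Emit:
apply_moves([
  [0, 0, 0, 0, 0, 0, 1],
  [0, 0, 0, 0, 0, 0, 1],
  [0, 0, 0, 0, 0, 0, 1],
  [0, 0, 0, 0, 0, 0, 1],
  [0, 0, 0, 0, 0, 0, 1],
  [0, 0, 0, 0, 0, 0, 1],
  [0, 0, 0, 0, 0, 0, 1],
  [0, 0, 0, 0, 0, 0, 1],
])

```text
time: 30.48
tool_pos: [597.3, -79.1, 130.1]
tcp_rot: [-180.0, -0.0, 92.3]
ft_force: [-0.3, -0.9, -0.1]
finger_gap: 85.5
grip_force: 0.0
```

Emit:
apply_moves([
  [0, 0, 0, 0, 0, 0, 1],
  [0, 0, 0, 0, 0, 0, 1],
  [0, 0, 0, 0, 0, 0, 1],
  [0, 0, 0, 0, 0, 0, 1],
  [0, 0, 0, 0, 0, 0, 1],
  [0, 0, 0, 0, 0, 0, 1],
  [0, 0, 0, 0, 0, 0, 1],
  [0, 0, 0, 0, 0, 0, 1],
])

```text
time: 31.48
tool_pos: [597.3, -79.1, 130.1]
tcp_rot: [-180.0, -0.0, 92.3]
ft_force: [-0.4, 0.5, 0.3]
finger_gap: 85.4
grip_force: 0.0
```

Emit:
apply_moves([
  [0, 0, 0, 0, 0, 0, 1],
  [0, 0, 0, 0, 0, 0, 1],
  [0, 0, 0, 0, 0, 0, 1],
  [0, 0, 0, 0, 0, 0, 1],
  [0, 0, 0, 0, 0, 0, 1],
  [0, 0, 0, 0, 0, 0, 1],
  [0, 0, 0, 0, 0, 0, 1],
  [0, 0, 0, 0, 0, 0, 1],
])

```text
time: 32.48
tool_pos: [597.3, -79.1, 130.1]
tcp_rot: [180.0, 0.0, 92.3]
ft_force: [-0.5, -1.1, -0.0]
finger_gap: 85.4
grip_force: 0.0
```

Emit:
apply_moves([
  [0, 0, 0, 0, 0, 0, 1],
  [0, 0, 0, 0, 0, 0, 1],
  [0, 0, 0, 0, 0, 0, 1],
  [0, 0, 0, 0, 0, 0, 1],
  [0.4, 0, 0, 0, 0, 0, 1],
  [0.4, 0, 0, 0, 0, 0, 1],
  [0.5, 0, 0, 0, 0, 0, 1],
  [0, 0, 0, 0, 0, 0, 1],
])

```text
time: 33.48
tool_pos: [595.7, -38.5, 130.1]
tcp_rot: [-180.0, -0.0, 92.4]
ft_force: [0.3, -0.7, -0.2]
finger_gap: 85.4
grip_force: 0.0
```

Held over 4 s. Re-grip at (596,-40,77) and draw out.

Emit:
apply_moves([
  [-0.04, 0, 0.6, 0, 0, 0, 1],
  [0, 0, 0.7, 0, 0, 0, 1],
  [0, 0, 0.45, 0, 0, 0, 1],
  [0, 0, 0, 0, 0, 0, 0.4],
  [0, 0, 0, 0, 0, 0, 0],
  [0, 0, 0, 0, 0, 0, 0],
  [0, 0, 0, 0, 0, 0, 0],
  [0, 0, 0, 0, 0, 0, 0],
], grip_force=40)

```text
time: 34.48
tool_pos: [596.6, -41.4, 78.6]
tcp_rot: [179.9, 0.0, 92.3]
ft_force: [0.4, -0.5, 4.7]
finger_gap: 21.7
grip_force: 40.7
```

Emit:
apply_moves([
  [-0.1, 0, 0, 0, 0, 0, 0],
  [-0.3, 0, 0, 0, 0, 0, 0],
  [-0.4, 0, 0, 0, 0, 0, 0],
  [-0.5, 0, 0, 0, 0, 0, 0],
  [-0.5, 0, 0, 0, 0, 0, 0],
  [-0.5, 0, 0, 0, 0, 0, 0],
  [-0.5, 0, 0, 0, 0, 0, 0],
  [-0.5, 0, 0, 0, 0, 0, 0],
])

```text
time: 35.48
tool_pos: [600.4, -140.6, 78.6]
tcp_rot: [179.9, -0.0, 92.3]
ft_force: [-0.7, 2.9, 5.8]
finger_gap: 21.7
grip_force: 41.2
```

Emit:
apply_moves([
  [-0.5, 0, 0, 0, 0, 0, 0],
  [-0.5, 0, 0, 0, 0, 0, 0],
  [-0.5, 0, 0, 0, 0, 0, 0],
  [-0.5, 0, 0, 0, 0, 0, 0],
  [-0.5, 0, 0, 0, 0, 0, 0],
  [-0.5, 0, 0, 0, 0, 0, 0],
  [-0.5, 0, 0, 0, 0, 0, 0],
  [-0.5, 0, 0, 0, 0, 0, 0],
])

```text
time: 36.48
tool_pos: [605.0, -260.6, 78.6]
tcp_rot: [179.9, 0.0, 92.3]
ft_force: [-1.5, 3.3, 6.7]
finger_gap: 21.4
grip_force: 41.2
```

Emit:
apply_moves([
  [-0.4, 0, 0, 0, 0, 0, 0],
  [-0.3, 0, 0, 0, 0, 0, 0],
  [-0.3, 0, 0, 0, 0, 0, 0],
  [-0.2, 0, 0, 0, 0, 0, 0],
  [-0.1, 0, 0, 0, 0, 0, 0],
  [-0.1, 0, 0, 0, 0, 0, 0],
  [-0.1, 0, 0, 0, 0, 0, 0],
  [-0.1, 0, 0, 0, 0, 0, 0],
])

```text
time: 37.48
tool_pos: [606.7, -305.2, 78.5]
tcp_rot: [-180.0, -0.3, 92.3]
ft_force: [-5.7, 23.2, 16.4]
finger_gap: 21.3
grip_force: 42.5
```

Emit:
apply_moves([
  [0.2, 0, 0, 0, 0, 0, 0],
  [0, 0, 0, 0, 0, 0, 1],
  [0, 0, 0, 0, 0, 0, 1],
  [0, 0, 0, 0, 0, 0, 1],
  [0, 0, -0.8, 0, 0, 0, 1],
  [0, 0, -0.9, 0, 0, 0, 1],
  [0, 0, -0.9, 0, 0, 0, 1],
  [0, 0, -0.9, 0, 0, 0, 1],
])

```text
time: 38.48
tool_pos: [606.1, -302.2, 183.2]
tcp_rot: [-180.0, -0.0, 92.3]
ft_force: [0.6, 0.1, 0.3]
finger_gap: 85.6
grip_force: 0.0
```

Emit:
apply_moves([
  [0.6, 0, -0.6, 0, 0, 0, 1],
  [0.9, 0, 0, 0, 0, 0, 1],
  [0.9, 0, 0, 0, 0, 0, 1],
  [0.5, 0, 0, 0, 0, 0, 1],
  [0, 0, 0, 0, 0, 0, 1],
  [0, 0, 0, 0, 0, 0, 1],
])

```text
time: 39.22
tool_pos: [602.7, -215.6, 200.4]
tcp_rot: [-180.0, 0.0, 92.3]
ft_force: [0.2, 0.2, -0.1]
finger_gap: 85.5
grip_force: 0.0
```

Run:
```python
from h import *
s=sense();im=snapshot('wrist');np.save('w10.npy',im);save('w10',im);np.save('w10s.npy',s,allow_pickle=True);print(s['tool_pos'].round(1),s['tcp_rot'].round(2))
```

```text
[ 602.7 -215.6  200.4] [-1.7998e+02  2.0000e-02  9.2290e+01]
```

View pics/w10.png

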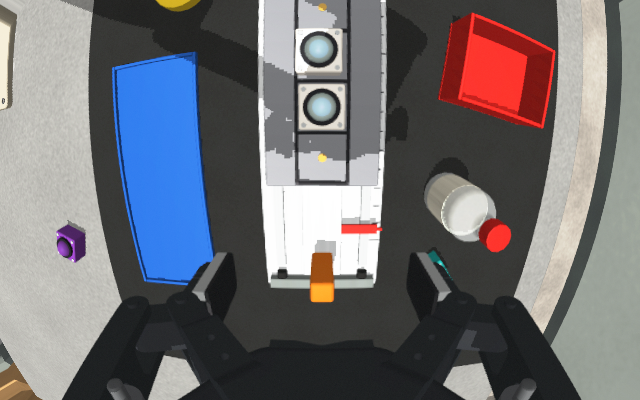

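Both modules are still square in nests 2 (318,48) and 1 (321,107); carriage is out. Fetch A at its known placing pose.

Emit:
apply_moves([
  [0.8, 0, 0, 0, 0, 0, 1],
  [0.9, 0, 0.2, 0, 0, 0, 1],
  [0.9, 0, 0.3, 0, 0, 0, 1],
  [0.9, 0, 0.5, 0, 0, 0, 1],
  [0.48, 0, 0.7, 0, 0, 0, 1],
  [0, 0, 0.8, 0, 0, 0, 1],
  [0, 0, 0.8, 0, 0, 0, 1],
  [0, 0, 0.5, 0, 0, 0, 1],
], grip_force=25)

```text
time: 40.28
tool_pos: [597.2, -95.2, 85.1]
tcp_rot: [-179.9, -0.0, 92.3]
ft_force: [-0.4, -0.0, -0.2]
finger_gap: 86.0
grip_force: 0.0
```

Emit:
apply_moves([
  [0, 0, 0, 0, 0, 0, 1],
  [0, 0, 0, 0, 0, 0, 1],
])

```text
time: 40.52
tool_pos: [598.7, -96.0, 87.7]
tcp_rot: [179.9, 0.0, 92.3]
ft_force: [0.0, 0.1, 0.8]
finger_gap: 85.7
grip_force: 0.0
```

Emit:
apply_moves([
  [0, 0, 0.5, 0, 0, 0, 1],
  [0, 0, 0.59, 0, 0, 0, 1],
  [0, 0, 0, 0, 0, 0, 0.6],
  [0, 0, 0, 0, 0, 0, 0.5],
  [0, 0, 0, 0, 0, 0, 0.4],
  [0, 0, 0, 0, 0, 0, 0.3],
  [0, 0, 0, 0, 0, 0, 0.3],
  [0, 0, 0, 0, 0, 0, 0.3],
], grip_force=25)

```text
time: 41.52
tool_pos: [598.3, -96.0, 54.3]
tcp_rot: [180.0, 0.0, 92.3]
ft_force: [-0.2, 0.1, 2.1]
finger_gap: 39.2
grip_force: 26.2
```

Emit:
apply_moves([
  [0, 0, -0.15, 0, 0, 0, 0.3],
  [0, 0, -0.3, 0, 0, 0, 0.3],
  [0, 0, -0.5, 0, 0, 0, 0.3],
  [0, 0, -0.7, 0, 0, 0, 0.3],
  [0, 0, 0, 0, 0, 0, 0.3],
])

```text
time: 42.15
tool_pos: [600.2, -96.4, 107.1]
tcp_rot: [179.7, 0.1, 92.3]
ft_force: [0.4, 0.7, -0.5]
finger_gap: 39.2
grip_force: 25.9
```

Emit:
apply_moves([
  [0, -0.6, 0, 0, 0, 0, 0.3],
  [0, -0.9, 0, 0, 0, 0, 0.3],
  [0, -0.9, 0, 0, 0, 0, 0.3],
  [0, -0.9, 0, 0, 0, 0, 0.3],
  [0, -0.9, 0, 0, 0, 0, 0.3],
  [0, -0.9, 0, 0, 0, 0, 0.3],
  [0, -0.7, 0, 0, 0, 0, 0.3],
  [0.3, 0, 0, 0, 0, 0, 0.3],
])

```text
time: 43.15
tool_pos: [422.7, -93.9, 103.2]
tcp_rot: [-180.0, 0.0, 92.2]
ft_force: [1.1, 0.4, -1.2]
finger_gap: 39.4
grip_force: 25.9
```

Emit:
apply_moves([
  [0.7, 0, 0, 0, 0, 0, 0.3],
  [0.8, 0, 0, 0, 0, 0, 0.3],
  [0.8, 0, 0, 0, 0, 0, 0.3],
  [0.8, 0, 0, 0, 0, 0, 0.3],
  [0.4, 0, 0, 0, 0, 0, 0.3],
  [0, 0, 0, 0, 0, 0, 0.3],
])

```text
time: 43.9
tool_pos: [419.8, 11.7, 103.4]
tcp_rot: [180.0, 0.0, 92.4]
ft_force: [-0.2, -1.1, -1.2]
finger_gap: 39.9
grip_force: 25.9
```

Run:
```python
from h import *
s=sense();im=snapshot('wrist');np.save('w11.npy',im);np.save('w11s.npy',s,allow_pickle=True);print(s['tool_pos'].round(1),s['tcp_rot'].round(2))
q=max(blobs(im,(22,130,40),(34,255,255),30),key=lambda q:q[0][4])
r=cv2.approxPolyDP(cv2.convexHull(q[2].astype(np.int32)),6,True)[:,0]; print('yel',r.tolist(),onz('wrist',r,6,s).round(0).tolist())
for q in blobs(im,(22,130,40),(34,255,255),300): print(q[0],q[1])
```

```text
[419.8  11.7 103.4] [1.7999e+02 1.0000e-02 9.2390e+01]
yel [[424, 124], [270, 128], [265, 0], [420, 0]] [[494.0, 78.0, 6.0], [380.0, 69.0, 6.0], [372.0, 166.0, 6.0], [486.0, 175.0, 6.0]]
[265, 0, 161, 129, 19971] [344.5, 62.7]
[304, 175, 83, 70, 2282] [352.0, 200.6]
```

Yellow tray's near edge runs (380,69)–(494,78). I'll place A at (424,233) and B at (431,143).

Emit:
apply_moves([
  [0.6, 0, 0, 0, 0, 0, 0.3],
  [0.9, 0.1, 0, 0, 0, 0, 0.3],
  [0.9, 0.1, 0, 0, 0, 0, 0.3],
  [0.9, 0.1, 0, 0, 0, 0, 0.3],
  [0.9, 0.1, 0, 0, 0, 0, 0.3],
  [0.9, 0, 0, 0, 0, 0, 0.3],
  [0.9, 0, 0, 0, 0, 0, 0.3],
  [0.8, 0, 0, 0, 0, 0, 0.3],
])

```text
time: 44.95
tool_pos: [423.9, 215.5, 103.4]
tcp_rot: [180.0, 0.0, 92.2]
ft_force: [1.0, 0.0, -1.1]
finger_gap: 39.7
grip_force: 25.9
```

Emit:
apply_moves([
  [0.5, 0, 0.4, 0, 0, 0, 0.3],
  [0, 0, 0.6, 0, 0, 0, 0.3],
  [0, 0, 0.6, 0, 0, 0, 0.3],
  [0, 0, 0.5, 0, 0, 0, 0.3],
  [0, 0, 0.3, 0, 0, 0, 0.3],
  [0, 0, 0.1, 0, 0, 0, 0.3],
  [0, 0, 0, 0, 0, 0, 0.3],
])

```text
time: 45.82
tool_pos: [423.1, 230.4, 28.6]
tcp_rot: [180.0, -0.0, 92.3]
ft_force: [-0.6, 0.5, -1.4]
finger_gap: 39.8
grip_force: 26.0
```

Emit:
apply_moves([
  [0, 0, 0.08, 0, 0, 0, 0.3],
  [0, 0, 0.07, 0, 0, 0, 0.3],
  [0, 0, 0.03, 0, 0, 0, 0.3],
  [0, 0, 0, 0, 0, 0, 0.3],
])

```text
time: 46.32
tool_pos: [422.7, 230.4, 22.9]
tcp_rot: [-180.0, 0.0, 92.3]
ft_force: [-0.5, 0.1, -1.2]
finger_gap: 39.7
grip_force: 26.0
```

Emit:
apply_moves([
  [0, 0, 0, 0, 0, 0, 0.6],
  [0, 0, 0, 0, 0, 0, 1],
  [0, 0, 0, 0, 0, 0, 1],
  [0, 0, 0, 0, 0, 0, 1],
  [0, 0, -0.6, 0, 0, 0, 1],
  [0, 0, -0.9, 0, 0, 0, 1],
  [0, 0, -0.9, 0, 0, 0, 1],
  [0, 0, -0.9, 0, 0, 0, 1],
])

```text
time: 47.32
tool_pos: [422.7, 230.3, 122.8]
tcp_rot: [-180.0, 0.0, 92.3]
ft_force: [-0.7, -0.5, -0.6]
finger_gap: 85.1
grip_force: 0.0
```

Emit:
apply_moves([
  [-0.6, 0, -0.6, 0, 0, 0, 1],
  [-0.9, 0, 0, 0, 0, 0, 1],
  [-0.9, 0, 0, 0, 0, 0, 1],
  [-0.9, 0, 0, 0, 0, 0, 1],
  [-0.9, 0, 0, 0, 0, 0, 1],
  [-0.9, 0, 0, 0, 0, 0, 1],
  [-0.9, 0, 0, 0, 0, 0, 1],
  [-0.9, 0, 0, 0, 0, 0, 1],
])

```text
time: 48.32
tool_pos: [431.1, 22.7, 140.1]
tcp_rot: [180.0, 0.0, 92.3]
ft_force: [0.2, 0.0, -0.3]
finger_gap: 85.4
grip_force: 0.0
```

Emit:
apply_moves([
  [-0.9, 0, 0, 0, 0, 0, 1],
  [-0.9, 0, 0, 0, 0, 0, 1],
  [-0.9, 0, 0, 0, 0, 0, 1],
  [-0.9, 0, 0, 0, 0, 0, 1],
  [-0.9, 0.5, 0, 0, 0, 0, 1],
  [-0.9, 0.8, 0, 0, 0, 0, 1],
  [-0.4, 0.8, 0, 0, 0, 0, 1],
  [0, 0, 0, 0, 0, 0, 1],
])

```text
time: 49.32
tool_pos: [501.9, -148.6, 139.9]
tcp_rot: [180.0, 0.0, 92.2]
ft_force: [0.2, 0.7, 0.4]
finger_gap: 85.2
grip_force: 0.0
```

Run:
```python
from h import *
s=sense();im=snapshot('scene');np.save('sc2.npy',im);print(s['tool_pos'].round(1),s['tcp_rot'].round(2))
save('sc2',cv2.resize(im[90:330,120:480],None,fx=2.2,fy=2.2,interpolation=cv2.INTER_CUBIC))
```

```text
[ 501.9 -148.6  139.9] [179.99   0.    92.25]
```

View pics/sc2.png

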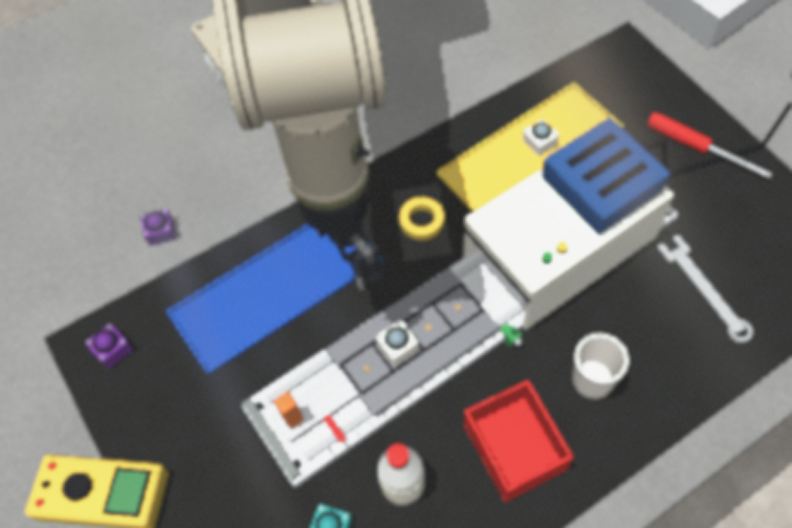

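A stands in the yellow tray at (541,135); B is still in nest 1 at (398,343), everything else in place. Fetch B.

Emit:
apply_moves([
  [0, 0.7, 0, 0, 0, 0, 1],
  [0, 0.9, 0, 0, 0, 0, 1],
  [0, 0.9, 0.1, 0, 0, 0, 1],
  [-0.03, 0.77, 0.3, 0, 0, 0, 1],
  [0, 0, 0.6, 0, 0, 0, 1],
  [0, 0, 0.7, 0, 0, 0, 1],
  [0, 0, 0, 0, 0, 0, 1],
  [0, 0, 0, 0, 0, 0, 1],
])

```text
time: 50.38
tool_pos: [598.5, -144.8, 89.0]
tcp_rot: [-180.0, -0.0, 92.3]
ft_force: [-0.6, -0.5, 0.9]
finger_gap: 85.6
grip_force: 0.0
```

Run:
```python
from h import *
s=sense();im=snapshot('wrist');print(s['tool_pos'].round(1))
for q in blobs(im,(15,60,120),(28,255,255),8,(220,0,420,400)):print(q[0],q[1],onz('wrist',[q[1]],34.5,s).round(1))
hsv=cv2.cvtColor(im,cv2.COLOR_RGB2HSV)
d=max(blobs(im,(0,0,0),(180,255,60),100,(283,200,360,330)),key=lambda q:q[0][4]);print(d[0],d[1])
```

```text
[ 598.5 -144.8   89. ]
[318, 55, 15, 14, 155] [324.8, 61.8] [[596.  -44.   34.5]]
[318, 138, 14, 14, 154] [324.7, 144.3] [[598.  -92.8  34.5]]
[319, 282, 11, 10, 51] [324.2, 285.9] [[ 601.9 -190.1   34.5]]
[296, 214, 57, 49, 719] [326.5, 231.5]
```

Nest marks read ~2.6 mm further in than before: backing off before release nudged the carriage. I'll allow for it here and seat the carriage on its stop again afterwards.

Emit:
apply_moves([
  [0.05, 0.04, 0.5, 0, 0, 0, 1],
  [0, 0, 0.6, 0, 0, 0, 1],
  [0, 0, 0, 0, 0, 0, 0.6],
  [0, 0, 0, 0, 0, 0, 0.5],
  [0, 0, 0, 0, 0, 0, 0.4],
  [0, 0, 0, 0, 0, 0, 0.3],
  [0, 0, 0, 0, 0, 0, 0.3],
  [0, 0, 0, 0, 0, 0, 0.3],
], grip_force=25)

```text
time: 51.42
tool_pos: [600.5, -143.4, 56.5]
tcp_rot: [180.0, 0.0, 92.3]
ft_force: [0.8, 0.2, 2.2]
finger_gap: 39.4
grip_force: 26.3
```

Emit:
apply_moves([
  [0, 0, -0.15, 0, 0, 0, 0.3],
  [0, 0, -0.3, 0, 0, 0, 0.3],
  [0, 0, -0.5, 0, 0, 0, 0.3],
  [0, 0, -0.7, 0, 0, 0, 0.3],
  [0, 0, 0, 0, 0, 0, 0.3],
])

```text
time: 52.05
tool_pos: [602.3, -143.9, 109.2]
tcp_rot: [179.7, 0.1, 92.3]
ft_force: [0.3, 0.2, -1.1]
finger_gap: 39.1
grip_force: 26.0
```

Emit:
apply_moves([
  [0, -0.6, 0, 0, 0, 0, 0.3],
  [0, -0.9, 0, 0, 0, 0, 0.3],
  [0, -0.9, 0, 0, 0, 0, 0.3],
  [0, -0.9, 0, 0, 0, 0, 0.3],
  [0, -0.9, 0, 0, 0, 0, 0.3],
  [0, -0.9, 0, 0, 0, 0, 0.3],
  [0.3, -0.2, 0, 0, 0, 0, 0.3],
  [0.6, 0, 0, 0, 0, 0, 0.3],
])

```text
time: 53.05
tool_pos: [440.4, -122.2, 105.7]
tcp_rot: [180.0, 0.0, 92.2]
ft_force: [0.5, -0.3, -0.7]
finger_gap: 39.6
grip_force: 26.0
```

Emit:
apply_moves([
  [0.9, 0, 0, 0, 0, 0, 0.3],
  [0.9, 0, 0, 0, 0, 0, 0.3],
  [0.9, 0, 0, 0, 0, 0, 0.3],
  [0.9, 0, 0, 0, 0, 0, 0.3],
  [0.9, 0, 0, 0, 0, 0, 0.3],
  [0.9, 0, 0, 0, 0, 0, 0.3],
  [0.9, 0, 0, 0, 0, 0, 0.3],
  [0.9, 0, 0, 0, 0, 0, 0.3],
])

```text
time: 54.05
tool_pos: [431.8, 95.6, 105.7]
tcp_rot: [180.0, -0.0, 92.4]
ft_force: [-0.3, 0.3, -0.2]
finger_gap: 39.3
grip_force: 26.0
```

Emit:
apply_moves([
  [0.8, 0.05, 0.2, 0, 0, 0, 0.3],
  [0.5, 0, 0.5, 0, 0, 0, 0.3],
  [0, 0, 0.6, 0, 0, 0, 0.3],
  [0, 0, 0.6, 0, 0, 0, 0.3],
  [0, 0, 0.4, 0, 0, 0, 0.3],
  [0, 0, 0.2, 0, 0, 0, 0.3],
  [0, 0, 0, 0, 0, 0, 0.3],
])

```text
time: 54.92
tool_pos: [431.3, 132.3, 30.1]
tcp_rot: [-180.0, 0.0, 92.3]
ft_force: [-0.6, -0.1, -1.2]
finger_gap: 39.2
grip_force: 26.0
```

Emit:
apply_moves([
  [0, 0, 0.07, 0, 0, 0, 0.3],
  [0, 0, 0.06, 0, 0, 0, 0.3],
  [0, 0, 0.03, 0, 0, 0, 0.3],
  [0, 0, 0, 0, 0, 0, 0.3],
])

```text
time: 55.42
tool_pos: [431.6, 132.2, 25.8]
tcp_rot: [180.0, -0.0, 92.3]
ft_force: [0.1, -0.6, -0.8]
finger_gap: 39.5
grip_force: 26.0
```

Emit:
apply_moves([
  [0, 0, 0, 0, 0, 0, 0.6],
  [0, 0, 0, 0, 0, 0, 1],
  [0, 0, 0, 0, 0, 0, 1],
  [0, 0, 0, 0, 0, 0, 1],
  [0, 0, -0.6, 0, 0, 0, 1],
  [0, 0, -0.9, 0, 0, 0, 1],
  [0, 0, -0.9, 0, 0, 0, 1],
  [0, 0, -0.9, 0, 0, 0, 1],
])

```text
time: 56.42
tool_pos: [431.4, 132.2, 125.5]
tcp_rot: [-180.0, 0.0, 92.3]
ft_force: [0.5, -0.2, 0.3]
finger_gap: 85.2
grip_force: 0.0
```

Emit:
apply_moves([
  [-0.6, 0, -0.9, 0, 0, 0, 1],
  [-0.9, 0, -0.7, 0, 0, 0, 1],
  [-0.9, 0, -0.6, 0, 0, 0, 1],
  [-0.9, 0, 0, 0, 0, 0, 1],
  [-0.9, 0, 0, 0, 0, 0, 1],
  [-0.6, 0, 0, 0, 0, 0, 1],
  [0, 0, 0, 0, 0, 0, 1],
])

```text
time: 57.3
tool_pos: [437.3, -12.5, 190.7]
tcp_rot: [180.0, 0.0, 92.2]
ft_force: [-0.5, 0.2, 0.3]
finger_gap: 85.7
grip_force: 0.0
```

Run:
```python
from h import *
s=sense();im=snapshot('wrist');np.save('w12.npy',im);print(s['tool_pos'].round(1))
hsv=cv2.cvtColor(im,cv2.COLOR_RGB2HSV)
y=max(blobs(im,(22,130,40),(34,255,255),300),key=lambda q:q[0][4]);print('yel',y[0])
x,t,w,h,_=y[0]
for q in blobs(im,(0,0,110),(180,40,255),100,(x,t,x+w,t+h)):print(q[0],q[1],onz('wrist',[q[1]],31,s).round(1))
m=np.load('sc2.npy');sc=snapshot('scene')
for q in blobs(sc,(0,0,90),(180,60,255),60,(320,125,400,185)):print('scene',q[0],q[1],onz('scene',[q[1]],28).round(1))
```

```text
[437.3 -12.5 190.7]
yel [263, 0, 119, 99, 9230]
[300, 12, 43, 43, 774] [319.4, 34.2] [[429.7 129.5  31. ]]
[309, 18, 23, 22, 150] [319.2, 26.8] [[429.3 136.8  31. ]]
scene [320, 125, 40, 21, 420] [333.3, 131.3] [[292.2 196.   28. ]]
scene [373, 125, 27, 17, 170] [390.0, 130.3] [[401.4 362.4  28. ]]
scene [358, 145, 16, 15, 155] [365.4, 151.9] [[427.6 232.8  28. ]]
scene [338, 144, 62, 41, 427] [362.8, 176.1] [[500.8 165.1  28. ]]
scene [335, 160, 17, 16, 167] [343.1, 167.3] [[436.2 133.1  28. ]]
```

B at ~(432,132) and A at ~(427,232), both standing in the yellow tray. Back to the grip to seat the carriage on its outer stop.

Emit:
apply_moves([
  [-0.6, 0.4, 0, 0, 0, 0, 1],
  [-0.9, 0.7, 0, 0, 0, 0, 1],
  [-0.9, 0.7, 0, 0, 0, 0, 1],
  [-0.9, 0.7, 0, 0, 0, 0, 1],
  [-0.9, 0.7, 0, 0, 0, 0, 1],
  [-0.9, 0.7, 0, 0, 0, 0, 1],
  [-0.9, 0.7, 0, 0, 0, 0, 1],
  [-0.9, 0.4, 0, 0, 0, 0, 1],
])

```text
time: 58.4
tool_pos: [596.7, -211.9, 190.3]
tcp_rot: [-180.0, -0.0, 92.4]
ft_force: [-0.6, -0.4, 0.2]
finger_gap: 85.1
grip_force: 0.0
```

Emit:
apply_moves([
  [-0.9, 0.25, 0, 0, 0, 0, 1],
  [-0.9, 0, 0, 0, 0, 0, 1],
  [-0.9, 0, 0, 0, 0, 0, 1],
  [-0.2, 0, 0, 0, 0, 0, 1],
  [0, 0, 0, 0, 0, 0, 1],
  [0, 0, 0, 0, 0, 0, 1],
])

```text
time: 59.15
tool_pos: [606.5, -298.0, 190.7]
tcp_rot: [-180.0, -0.0, 92.3]
ft_force: [-0.1, -0.2, -0.6]
finger_gap: 85.3
grip_force: 0.0
```

Emit:
apply_moves([
  [-0.1, 0, 0.8, 0, 0, 0, 1],
  [0, 0, 0.9, 0, 0, 0, 1],
  [0, 0, 0.9, 0, 0, 0, 1],
  [0, 0, 0.9, 0, 0, 0, 1],
  [0, 0, 0.27, 0, 0, 0, 1],
  [0, 0, 0, 0, 0, 0, 0.4],
  [0, 0, 0, 0, 0, 0, 0],
  [0, 0, 0, 0, 0, 0, 0],
], grip_force=40)

```text
time: 60.15
tool_pos: [607.4, -302.5, 79.2]
tcp_rot: [179.9, 0.1, 92.3]
ft_force: [0.2, -0.3, 0.1]
finger_gap: 32.5
grip_force: 0.0
```

Emit:
apply_moves([
  [0, 0, 0, 0, 0, 0, 0],
  [0, 0, 0, 0, 0, 0, 0],
  [0, 0, 0, 0, 0, 0, 0],
  [-0.05, 0, 0, 0, 0, 0, 0],
  [-0.05, 0, 0, 0, 0, 0, 0],
  [-0.05, 0, 0, 0, 0, 0, 0],
  [-0.05, 0, 0, 0, 0, 0, 0],
  [0, 0, 0, 0, 0, 0, 0],
])

```text
time: 61.15
tool_pos: [606.8, -306.0, 79.0]
tcp_rot: [-180.0, -0.2, 92.3]
ft_force: [-7.3, 12.7, 12.1]
finger_gap: 21.3
grip_force: 41.3
```

Emit:
apply_moves([
  [0.03, 0, 0, 0, 0, 0, 0],
  [0, 0, 0, 0, 0, 0, 1],
  [0, 0, 0, 0, 0, 0, 1],
  [0, 0, 0, 0, 0, 0, 1],
  [0, 0, -0.6, 0, 0, 0, 1],
  [0, 0, -0.9, 0, 0, 0, 1],
  [0, 0, -0.9, 0, 0, 0, 1],
  [0, 0, -0.9, 0, 0, 0, 1],
])

```text
time: 62.15
tool_pos: [607.0, -307.5, 179.1]
tcp_rot: [179.9, 0.0, 92.3]
ft_force: [0.2, -0.1, -0.0]
finger_gap: 85.1
grip_force: 0.0
```

Emit:
apply_moves([
  [0.6, 0, -0.5, 0, 0, 0, 1],
  [0.9, 0, 0, 0, 0, 0, 1],
  [0.9, 0, 0, 0, 0, 0, 1],
  [0.5, 0, 0, 0, 0, 0, 1],
  [0, 0, 0, 0, 0, 0, 1],
  [0, 0, 0, 0, 0, 0, 1],
])

```text
time: 62.9
tool_pos: [603.2, -220.7, 191.4]
tcp_rot: [-180.0, 0.0, 92.3]
ft_force: [0.3, -0.2, 0.3]
finger_gap: 85.2
grip_force: 0.0
```

Run:
```python
from h import *
s=sense();im=snapshot('wrist');print(s['tool_pos'].round(1),s['tcp_rot'].round(2))
for q in blobs(im,(15,60,120),(28,255,255),8,(280,0,370,240)):print(q[0],q[1],onz('wrist',[q[1]],34.5,s).round(1))
sc=snapshot('scene');p=np.load('scene0.npy')
for q in blobs(sc,(0,0,90),(180,60,255),60,(330,140,380,180)):print('scene',q[0],q[1],onz('scene',[q[1]],28).round(1))
a=np.load('w10.npy');t=np.load('w10s.npy',allow_pickle=True).item()
for q in blobs(a,(15,60,120),(28,255,255),8,(280,0,370,240)):print('w10',q[1],onz('wrist',[q[1]],34.5,t).round(1))
b=np.load('w7.npy');t=np.load('w7s.npy',allow_pickle=True).item()
for q in blobs(b,(15,60,120),(28,255,255),8,(280,0,370,240)):print('w7',q[1],onz('wrist',[q[1]],34.5,t).round(1))
```

```text
[ 603.2 -220.7  191.4] [-1.7999e+02  2.0000e-02  9.2290e+01]
[317, 0, 10, 7, 54] [321.8, 2.6] [[596.2 -47.8  34.5]]
[317, 48, 10, 9, 67] [321.8, 52.1] [[598.2 -96.4  34.5]]
[317, 100, 10, 10, 68] [321.6, 104.6] [[ 600.  -145.2   34.5]]
[318, 153, 9, 9, 63] [321.7, 157.1] [[ 602.1 -193.9   34.5]]
scene [358, 145, 16, 15, 153] [365.3, 151.9] [[427.4 232.5  28. ]]
scene [346, 154, 34, 26, 212] [362.5, 174.0] [[493.7 169.4  28. ]]
scene [335, 159, 17, 16, 164] [343.1, 167.1] [[435.6 133.6  28. ]]
w10 [322.0, 6.6] [[596.  -43.9  34.5]]
w10 [321.9, 157.3] [[ 601.8 -190.5   34.5]]
w7 [321.9, 70.0] [[ 601.8 -193.5   34.5]]
w7 [321.7, 206.9] [[ 606.9 -324.9   34.5]]
```

The carriage is empty and fully out (nest 0 back at y ≈ -194), both modules stand in the yellow tray, and the gripper is clear.

```bash
python3 -c "
from bench import hand_in;print(hand_in())"
```

```text
the job is handed in; nothing more can be done
None
```

I handed the job in: both modules were tested at the flag for over 4 s and now stand in the yellow tray. The empty carriage is on its outer stop, after releasing the grip had left it about 3 mm in while I unloaded.

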